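# Crush frozen samples with the mallet and load them into the tube shaker

## Robot

A 6-joint arm with a two-finger parallel gripper is mounted at the origin on the work surface. World frame = base frame: x ahead of the robot, y to its left, z up, the work surface at z = 0. Lengths are in mm, angles in rad, forces in N, time in s.
With the tool pointing down it reaches from about 350 to 1000 mm from the base axis. Payload 7.1 kg.
Tool frame: the origin (TCP) lies at the very end of the fingers, on their centre line; the grasp point (between the pads) lies 19 mm behind it; z points along the fingers, y is the line along which they close (so a half turn about z gives the same grasp; the last joint's range is limited). The gripper opens to 85 mm and grips with 20 to 120 N. Pads are 22 mm wide; open, the fingers measure 114 mm over their backs; the gripper's body (76 mm by 85 mm) begins 54 mm behind the grasp point. The pads swing forward as they close: fully open they stand 13 mm farther back than shut.
Start: joints at [1.298, 0.423, 1.63, -0, 1.089, -0.019], TCP at [156.896, 604.97, 231.319] pointing down, gripper open.
Joint ranges: [-3, 3], [-0.9, 2.11], [0.09, 2.58], [-1.31, 4.45], [0.11, 2.69], [-2.54, 2.54]. Speed limits (rad/s): [2.39, 2.39, 3.01, 3.14, 3.14, 3.14].

## Interface

Orientations are given as a rotation vector (axis times angle).
In Python, from cell import r gives the robot as it stands.
- The arm moves only by the tool carry_out, never from a script. Its argument "increments" is a list of rows, each a list of 7 numbers: the shift along the tool's x, y, z each as a share of 0.25 m, from -1 to 1, then the turn, a rotation vector about the tool's x, y, z each as a share of 60 degrees, from -1 to 1, then the opening, from -1 (shut) to 1 (fully open). A call has 1 to 20 rows; each row is the pose to reach, as a shift and turn from the pose commanded when the call began, along the tool's axes at that moment; what a row does not reach only later rows make up. A row lasts 1/12 s, in which the tool goes at most 41.7 mm and 7.16 degrees, less where a joint would pass 70% of its speed; a pose out of reach is approached as far as the arm can. A call with a number of a shift or a turn outside -1 to 1 is refused whole. A call with a gripper value outside its range is refused whole. The fingers move at their own pace and stop on an object; "squeeze" is the grip in N (left out, the last holds). Time passes only in rows, so rows that repeat a pose let the fingers close. It gives the time, the measured TCP pose, the force, the opening and the grip force at its end, in the units of the state.
- r.sense(): the state, without advancing time (a new reading comes with each control period).
- r.get_image(name): name is "side" or "top" or "wrist"; returns a dict with "img" (384x512x3 uint8, red, green, blue), "depth" (384x512 float32, mm along the optical axis (not along the pixel's ray), 0 where there is no reading), "camera_matrix" (3x3 intrinsics, pixels), "dist" ([k1, k2, p1, p2, k3] as OpenCV has them; the pictures are not rectified), "eye" and "attitude" of the camera in the world. Camera axes: x right, y up, looking along -z (the intrinsics and any distortion apply to the point x, -y, -z); pixel columns grow to the right and rows downward; lengths in mm; the calibration is good to about 2 mm. A picture is of the moment at which its call begins.
- r.finish_job(): hands the job in; it is judged then, once.
The state is a dict: "clock": time; "q": joint angles; "qd": joint speeds; "joint_torque": joint torques, N m; "position": TCP position; "eef_rot": TCP orientation; "force": force on the tool from outside, world axes, zero at the start; "ft_torque": the same for the moment, N m; "gripper_width": finger opening in mm; "grasp_force": force on a finger pad.
Only numpy, scipy, OpenCV 4.12 (cv2) and the standard library are available. Lean on these libraries where they do the work, as an engineer would, in place of code of your own. Each camera call takes 0.05 s, during which the arm holds its last target. There are 200 camera calls.

## Task

Crush the samples: with sharp knocks of the mallet, drive the pestle of every crushing tube fully down while the tube stands on the steel plate. Then set each crushed tube upright in its own seat of the shaker, pressing the tube down until the sprung seat is fully home, and once all are loaded press the shaker's start key fully. Finish with the mallet standing on its rubber mat; push the pestles with nothing but the mallet and the seats with nothing but the tubes, and leave the plain capped tube and the other things alone.

Things in the scene. Friction and masses are not known exactly. Their poses are not given: they have to be found in the camera images.
- shaker: Tube shaker, fixed: white box 240 (x) x 310 (y) x 90 mm high with four round sprung seats in a row along its y, 76 mm apart, on the aluminium deck at its far (+x) half; control strip with display and start key on its near (-x) edge. Origin under its centre, z up. May stand left or right.
- plate: Steel striking plate, fixed flat on the bench: 250 (x) x 300 (y) x 10 mm. The tubes stand freely on its top. Origin under its centre; top 10 mm above the origin.
- mat: Grey rubber mat for the mallet, fixed flat on the bench: 240 (x) x 130 (y) x 3 mm. Origin under its centre.
- mallet: Soft-face mallet, 0.32 kg, found standing on one face of its head with the handle level: round head 60 mm wide and 60 mm tall (axis = its z), wooden handle 22 mm wide, 26 mm tall, running from the head along the mallet's -x to 140 mm from the head's axis, handle centre line 34 mm above the lower face. Origin at the centre of the lower face.
- tube_1: Crushing tube (3 or all of the 4 are present), 0.36 kg: steel foot 52 mm wide, 14 mm tall; white body 42 mm wide up to 62 mm (grip here); knurled aluminium collar 43 mm wide up to 78 mm; on top a steel pestle with a flat round head 30 mm wide, 8 mm thick, its top 102 mm above the underside when up, 86 mm when down on the collar. Stands freely. Origin under its centre, z up.
- pestle_1 (a joint): How far tube_1's pestle is down, m: 0 up, 0.016 fully down (head on the collar). It is sprung but tight in its collar: 8.5 N starts it, 10 N drives it home, and it stays where it is left.
- tube_2: Crushing tube (3 or all of the 4 are present), 0.36 kg: steel foot 52 mm wide, 14 mm tall; white body 42 mm wide up to 62 mm (grip here); knurled aluminium collar 43 mm wide up to 78 mm; on top a steel pestle with a flat round head 30 mm wide, 8 mm thick, its top 102 mm above the underside when up, 86 mm when down on the collar. Stands freely. Origin under its centre, z up.
- pestle_2 (a joint): How far tube_2's pestle is down, m: 0 up, 0.016 fully down (head on the collar). It is sprung but tight in its collar: 8.5 N starts it, 10 N drives it home, and it stays where it is left.
- tube_3: Crushing tube (3 or all of the 4 are present), 0.36 kg: steel foot 52 mm wide, 14 mm tall; white body 42 mm wide up to 62 mm (grip here); knurled aluminium collar 43 mm wide up to 78 mm; on top a steel pestle with a flat round head 30 mm wide, 8 mm thick, its top 102 mm above the underside when up, 86 mm when down on the collar. Stands freely. Origin under its centre, z up.
- pestle_3 (a joint): How far tube_3's pestle is down, m: 0 up, 0.016 fully down (head on the collar). It is sprung but tight in its collar: 8.5 N starts it, 10 N drives it home, and it stays where it is left.
- tube_4: Crushing tube (3 or all of the 4 are present), 0.36 kg: steel foot 52 mm wide, 14 mm tall; white body 42 mm wide up to 62 mm (grip here); knurled aluminium collar 43 mm wide up to 78 mm; on top a steel pestle with a flat round head 30 mm wide, 8 mm thick, its top 102 mm above the underside when up, 86 mm when down on the collar. Stands freely. Origin under its centre, z up.
- pestle_4 (a joint): How far tube_4's pestle is down, m: 0 up, 0.016 fully down (head on the collar). It is sprung but tight in its collar: 8.5 N starts it, 10 N drives it home, and it stays where it is left.
- seat_1 (a joint): Sprung seat 1, m: 0 up, 0.012 fully down. A round dish centred at x = 50, y = 114 mm in the shaker's frame, 60 mm wide inside, 69 mm outside, rim 8 mm above its floor; floor 108 mm above the bench when up, 96 mm when down. Sprung, with a clutch that keeps it where it is left: it takes 11 to 13 N including the tube's own 3.5 N.
- seat_2 (a joint): Sprung seat 2, m: 0 up, 0.012 fully down. A round dish centred at x = 50, y = 38 mm in the shaker's frame, 60 mm wide inside, 69 mm outside, rim 8 mm above its floor; floor 108 mm above the bench when up, 96 mm when down. Sprung, with a clutch that keeps it where it is left: it takes 11 to 13 N including the tube's own 3.5 N.
- seat_3 (a joint): Sprung seat 3, m: 0 up, 0.012 fully down. A round dish centred at x = 50, y = -38 mm in the shaker's frame, 60 mm wide inside, 69 mm outside, rim 8 mm above its floor; floor 108 mm above the bench when up, 96 mm when down. Sprung, with a clutch that keeps it where it is left: it takes 11 to 13 N including the tube's own 3.5 N.
- seat_4 (a joint): Sprung seat 4, m: 0 up, 0.012 fully down. A round dish centred at x = 50, y = -114 mm in the shaker's frame, 60 mm wide inside, 69 mm outside, rim 8 mm above its floor; floor 108 mm above the bench when up, 96 mm when down. Sprung, with a clutch that keeps it where it is left: it takes 11 to 13 N including the tube's own 3.5 N.
- start (a joint): The shaker's start key, a round push button 26 mm wide on the control strip, at x = -78, y = -60 mm in the shaker's frame, its top 109 mm above the bench. Value: 0 out, 0.005 m fully pressed (5 N); it springs back.
- plain_tube: Capped tube without a pestle: the same steel foot and white body, but a plain white cap 46 mm wide, 82 mm tall in all; it stands among the crushing tubes and is not part of the job; origin under its centre
- well_plate_1: White well plate 127 x 85 x 12 mm lying on the bench, bystander; origin under its centre
- well_plate_2: Second well plate, bystander; origin under its centre
- tip_box: Pipette tip box 120 x 82 x 72 mm, bystander; origin under its centre
- buffer_bottle: Bottle 70 mm wide, 150 mm tall, bystander; origin under its centre
- beaker: White beaker 70 mm wide, 85 mm tall, bystander; origin under its centre
- marker: Square marker pen 130 x 14 x 14 mm lying along its x, bystander; origin under its centre
Things that resemble listed ones, but are neither listed nor needed, are in the scene too. What is shaped like the tube_3 but orange is not meant.

How it is judged:
By the outcome, as a careful person would: the job done as asked, in the order asked, and still so for the second after the job is handed in, with the robot touching nothing.
Of tube_1, tube_2, tube_3, tube_4 only 3 to 4 are there at a start; the rules pass over those that are not, and their reading is None.
At some moment in a run one of mallet, tube_1, tube_2, tube_3, tube_4 may be knocked a few centimetres aside while the robot is not near it.
It also fails if it takes over 208 s, if anything falls off the work surface, if the arm or the gripper's body presses on something with over 40 N, if the wrist force passes 120 N, or if a joint passes its speed limit or range.

## Working session

There is one attempt and no reset: what is moved stays moved. The work goes in short steps, Python scripts to look and compute and a tool call to move; the robot and the scene stay as the last step left them, time stands still between calls to the robot, and variables do not carry over. Pictures are saved under pics/ and viewed, at most 14 in all, crops included, and the job is handed in when it is done.

Besides the shell and the picture viewer there is one more tool, called after ">>>" as name(argument=value, ...), one argument or row to a line, values as JSON. carry_out: Moves the arm, as the interface text tells. Shift numbers are shares of 0.25 m and turn numbers shares of 60 degrees, none past 1 either way. Its arguments: {"type":"object","properties":{"increments":{"type":"array","items":{"type":"array","items":{"type":"number","minimum":-1,"maximum":1}}},"squeeze":{"type":"number"}},"required":["increments"]}

```bash
ls; mkdir -p pics
python3 - <<'E'
from cell import r
import cv2,numpy as np
s=r.sense();print({k:np.round(v,3) for k,v in s.items()})
for n in("top","side"):
    d=r.get_image(n);cv2.imwrite(f"pics/{n}0.png",cv2.resize(d["img"][:,:,::-1],(800,600),interpolation=cv2.INTER_CUBIC))
    print(n,d["camera_matrix"],d["dist"],d["eye"],d["attitude"])
E
```

```text
pics
{'clock': np.float64(0.0), 'q': array([ 1.298,  0.424,  1.631, -0.   ,  1.089, -0.019]), 'qd': array([ 0.   ,  0.001,  0.   , -0.   ,  0.002,  0.001]), 'joint_torque': array([-1.0000e-03, -5.5737e+01, -2.8175e+01,  0.0000e+00,  7.0000e-03,
       -0.0000e+00]), 'position': array([156.766, 604.451, 230.533]), 'eef_rot': array([-3.980e-01, -3.116e+00,  2.000e-03]), 'force': array([-0.288,  0.072,  0.217]), 'ft_torque': array([-0.047, -0.025, -0.054]), 'grasp_force': np.float64(0.0), 'gripper_width': np.float64(85.085)}
top [[489.16718294   0.         246.56347075]
 [  0.         489.16718294 190.22816097]
 [  0.           0.           1.        ]] [-0.1706375  0.         0.         0.         0.       ] [ 227.36723581   -8.96101124 1832.49840274] [ 0.13625429 -0.12305063 -1.58707792]
side [[351.35183799   0.         254.69399073]
 [  0.         351.35183799 191.97563934]
 [  0.           0.           1.        ]] [-0.08978931  0.          0.          0.          0.        ] [ 262.3220389  -956.04290289  682.0799316 ] [ 1.03905337 -0.14071365 -0.22662951]
```

View pics/top0.png

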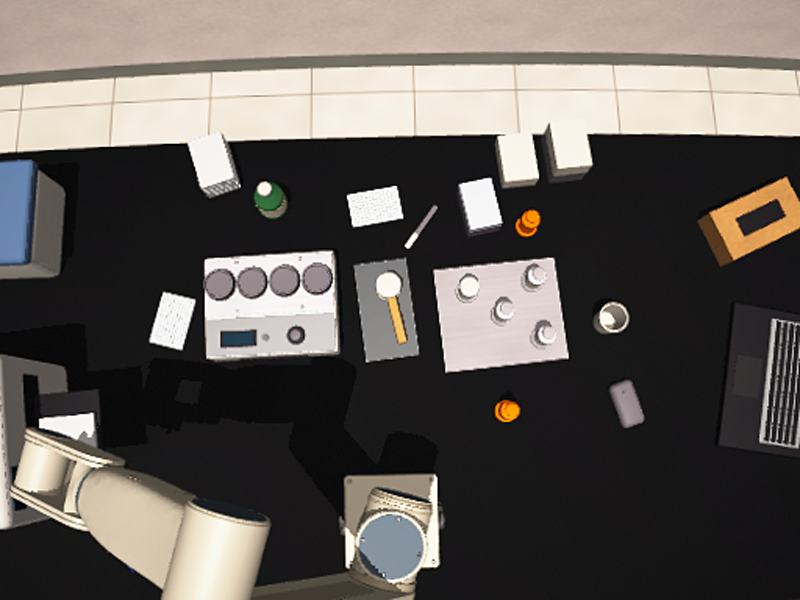

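View pics/side0.png

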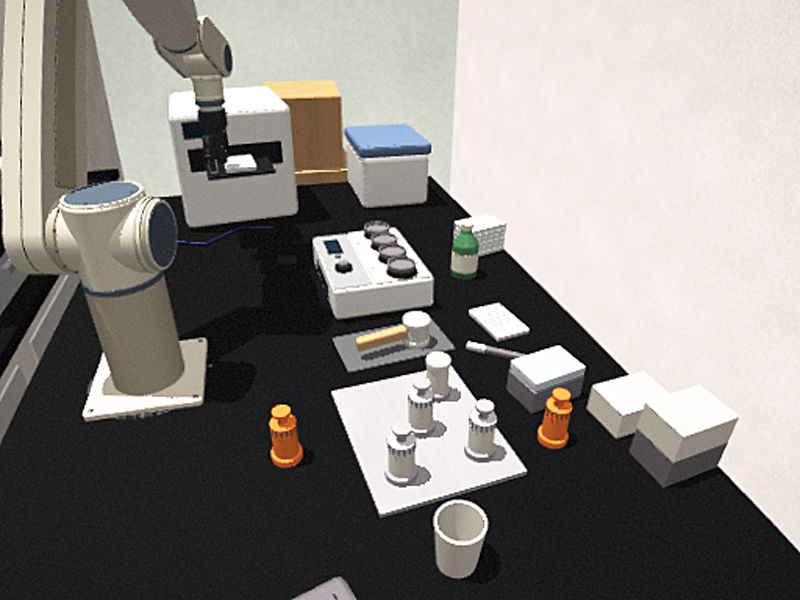

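The top view shows the shaker seats at about (220..317, 281), the key at (296,335), and the mallet head at (389,286) with its handle toward the robot. The candidates for crushing tubes are:
- White with a pestle at (536,273), (505,309) and (544,333): these fit the description.
- The capped plain tube at (468,288): not part of the job.
- Orange decoys at (528,222) and (507,410): not meant.
- Beaker at (611,318).

So three crushing tubes are present.

```bash
cat > h.py <<'E'
from cell import r
import cv2,numpy as np
from scipy.spatial.transform import Rotation as R
def world(d):
    "world point of each pixel, from depth"
    v,u=np.mgrid[0:384,0:512].astype(np.float32)
    p=cv2.undistortPoints(np.stack([u.ravel(),v.ravel()],1)[:,None],d["camera_matrix"],d["dist"])[:,0]
    z=d["depth"].ravel(); c=np.stack([p[:,0]*z,-p[:,1]*z,-z],1)
    return (R.from_rotvec(d["attitude"]).apply(c)+d["eye"]).reshape(384,512,3)
def clusters(W,zlo,zhi,box,dep,minpx=8):
    m=(W[...,2]>zlo)&(W[...,2]<zhi)&(dep>0)&(W[...,0]>box[0])&(W[...,0]<box[1])&(W[...,1]>box[2])&(W[...,1]<box[3])
    n,l,s,c=cv2.connectedComponentsWithStats(m.astype(np.uint8))
    out=[]
    for i in range(1,n):
        if s[i,4]>=minpx:
            P=W[l==i]; (cx,cy),ra=cv2.minEnclosingCircle(P[:,:2].astype(np.float32))
            out.append((s[i,4],np.round(P.mean(0),1),np.round(c[i]*1.5625),np.round((cx,cy,ra),1)))
    return out
def rel(targ,ang=None):
    "tool-frame shares for a world TCP target"
    s=r.sense();T=R.from_rotvec(s["eef_rot"])
    return np.round(T.inv().apply(np.array(targ)-s["position"])/250,3)
E
python3 - <<'E'
from h import *
d=r.get_image("top");W=world(d);D=d["depth"]
def at(u,v): 
    u,v=int(u/1.5625),int(v/1.5625);return np.round(np.median(W[v-1:v+2,u-1:u+2].reshape(-1,3),0),1)
for n,p in dict(t1=(536,270),t2=(505,307),t3=(544,330),plain=(468,286),mal=(389,284),hand=(399,325),handend=(403,342),mat=(370,340),plate=(455,350),key=(296,335),s1=(220,284),s2=(252,282),s3=(286,280),s4=(317,278),bench=(600,450)).items(): print(n,at(*p))
b=(250,900,-500,300)
print("pestles");[print(x) for x in clusters(W,105,120,(300,800,-350,50),D,5)]
print("plain");[print(x) for x in clusters(W,86,96,(300,800,-350,50),D,5)]
print("mallet head");[print(x) for x in clusters(W,57,70,(300,800,-100,150),D,20)]
print("handle");[print(x) for x in clusters(W,40,56,(300,800,-100,150),D,20)]
print("shaker");[print(x) for x in clusters(W,100,125,(200,800,100,600),D,8)]
for n,(lo,hi,b) in dict(shaker=(80,98,(300,750,100,600)),plate=(5,15,(300,700,-350,20)),mat=(1,5.5,(300,700,-60,120))).items():
    m=(W[...,2]>lo)&(W[...,2]<hi)&(W[...,0]>b[0])&(W[...,0]<b[1])&(W[...,1]>b[2])&(W[...,1]<b[3])
    if n=="mat": m&=(d["img"].sum(2)>150)
    print(n,cv2.minAreaRect(W[m][:,:2].astype(np.float32)))
E
```

```text
t1 [ 572.7 -346.6  111.3]
t2 [ 487.6 -270.1  107. ]
t3 [ 430.5 -358.8  109.3]
plain [ 539.  -187.9   89.9]
mal [555.5  -2.9  59. ]
hand [457.3 -26.6  46.4]
handend [419.3 -33.   51.4]
mat [430.2  45.1   1.9]
plate [ 398.6 -160.1   12.1]
key [432.4 208.9 110.3]
s1 [555.6 389.9 109.4]
s2 [559.  311.5 104.7]
s3 [560.9 231.5 106.9]
s4 [566.2 162.1 105.3]
bench [ 150.2 -503.4   -1.5]
pestles
(np.int32(24), array([ 561.8, -343. ,  111.8]), array([535., 273.]), array([ 562.1, -348. ,   14.4]))
(np.int32(49), array([ 481.7, -274.2,  111.1]), array([507., 308.]), array([ 481.2, -273.9,   14.7]))
plain
(np.int32(10), array([ 571.1, -335.1,   89.8]), array([530., 271.]), array([ 570. , -337.3,   11.9]))
(np.int32(94), array([ 537.7, -191. ,   90.7]), array([469., 287.]), array([ 537.7, -191.3,   23.1]))
(np.int32(12), array([ 549.5, -341.5,   89.6]), array([533., 280.]), array([ 548. , -340.2,    9.9]))
(np.int32(21), array([ 473.5, -262.3,   89.7]), array([500., 313.]), array([ 475.8, -263.3,   16.9]))
mallet head
(np.int32(164), array([551.8,  -3.1,  62.7]), array([388., 285.]), array([551.7,
[... 331 characters left out ...]
(273), array([556.6, 313.9, 109.4]), array([250., 282.]), array([556.9, 313.5,  34.8]))
(np.int32(283), array([559.6, 238.7, 109.2]), array([283., 280.]), array([559.4, 239.2,  35.2]))
(np.int32(287), array([554.5, 389.8, 109.6]), array([218., 283.]), array([554.6, 389.5,  35.7]))
(np.int32(67), array([429.5, 209.9, 106.1]), array([295., 336.]), array([432.1, 211. ,  20.7]))
shaker ((568.6464233398438, 276.12139892578125), (363.13873291015625, 309.9870910644531), 2.409641981124878)
plate ((500.4193115234375, -164.87400817871094), (399.1891174316406, 369.0326232910156), 0.02349124290049076)
mat ((504.3094482421875, 3.8332595825195312), (242.86195373535156, 129.53564453125), 6.362318992614746)
```

```bash
cat > plan.py <<'E'
"plan.py x y z yaw [x y z yaw ...]: shares of each move call (tool vertical), from the commanded pose kept in cmd.json; prints row numbers and rows needed"
import sys,json,math
try: p=json.load(open("cmd.json"))
except OSError: p=[156.896,604.97,231.319,165.43]
a=list(map(float,sys.argv[1:]))
for i in range(0,len(a),4):
    t=a[i:i+4]; c,s=math.cos(math.radians(p[3])),math.sin(math.radians(p[3]))
    d=[t[k]-p[k] for k in range(3)]; 
    sh=[round(v/250,3) for v in (c*d[0]+s*d[1], s*d[0]-c*d[1], -d[2])]
    tz=round(-(t[3]-p[3])/60,3)
    n=max(math.dist(t[:3],p[:3])/41.7,abs(t[3]-p[3])/7.16)
    q=[v*250 for v in sh]
    p=[p[0]+c*q[0]+s*q[1],p[1]+s*q[0]-c*q[1],p[2]-q[2],p[3]-60*tz]
    print(sh+[0,0,tz],"rows",round(n,1),"!!" if max(map(abs,sh+[tz]))>1 else "", [round(v,1) for v in p])
json.dump(p,open("cmd.json","w"))
E
python3 plan.py 265 397 231 115 372 190 231 64 460 -15 231 12.7
```

```text
[-0.628, -0.696, 0.001, 0, 0, 0.841] rows 7.0  [265.1, 397.1, 231.1, 115.0]
[-0.931, 0.038, 0.0, 0, 0, 0.85] rows 7.1  [371.9, 190.1, 231.1, 64.0]
[-0.583, 0.677, 0.0, 0, 0, 0.854] rows 7.2  [460.1, -15.2, 231.1, 12.7]
```

>>> carry_out(
  increments=[
    [-0.628,-0.696,0.001,0,0,0.841,1],
    [-0.628,-0.696,0.001,0,0,0.841,1],
    [-0.628,-0.696,0.001,0,0,0.841,1],
    [-0.628,-0.696,0.001,0,0,0.841,1],
    [-0.628,-0.696,0.001,0,0,0.841,1],
    [-0.628,-0.696,0.001,0,0,0.841,1],
    [-0.628,-0.696,0.001,0,0,0.841,1],
    [-0.628,-0.696,0.001,0,0,0.841,1],
    [-0.628,-0.696,0.001,0,0,0.841,1],
    [-0.628,-0.696,0.001,0,0,0.841,1],
  ],
)

```text
clock: 0.98
position: [265.1, 397.7, 231.1]
eef_rot: [-1.683, -2.653, -0.0]
force: [0.3, -0.3, -1.3]
gripper_width: 84.9
grasp_force: 0.0
```

>>> carry_out(
  increments=[
    [-0.931,0.038,0,0,0,0.85,1],
    [-0.931,0.038,0,0,0,0.85,1],
    [-0.931,0.038,0,0,0,0.85,1],
    [-0.931,0.038,0,0,0,0.85,1],
    [-0.931,0.038,0,0,0,0.85,1],
    [-0.931,0.038,0,0,0,0.85,1],
    [-0.931,0.038,0,0,0,0.85,1],
    [-0.931,0.038,0,0,0,0.85,1],
    [-0.931,0.038,0,0,0,0.85,1],
    [-0.931,0.038,0,0,0,0.85,1],
  ],
)

```text
clock: 1.82
position: [371.9, 191.1, 231.0]
eef_rot: [-2.659, -1.673, 0.0]
force: [0.3, -0.3, -0.4]
gripper_width: 85.5
grasp_force: 0.0
```

>>> carry_out(
  increments=[
    [-0.583,0.677,0,0,0,0.854,1],
    [-0.583,0.677,0,0,0,0.854,1],
    [-0.583,0.677,0,0,0,0.854,1],
    [-0.583,0.677,0,0,0,0.854,1],
    [-0.583,0.677,0,0,0,0.854,1],
    [-0.583,0.677,0,0,0,0.854,1],
    [-0.583,0.677,0,0,0,0.854,1],
    [-0.583,0.677,0,0,0,0.854,1],
    [-0.583,0.677,0,0,0,0.854,1],
    [-0.583,0.677,0,0,0,0.854,1],
    [-0.583,0.677,0,0,0,0.854,1],
  ],
)

```text
clock: 2.73
position: [460.2, -14.0, 231.0]
eef_rot: [-3.121, -0.357, 0.0]
force: [-0.2, -0.1, -0.1]
gripper_width: 85.5
grasp_force: 0.0
```

Run:
```python
from h import *
s=r.sense();print(s["clock"],s["position"],s["eef_rot"],s["q"],R.from_rotvec(s["eef_rot"]).as_matrix()[:,0])
d=r.get_image("wrist");W=world(d);D=d["depth"];print(d["eye"],D.min(),D.max())
t=r.get_image("top");Wt=world(t)
c=np.hstack([d["img"],t["img"][120:360,200:400].repeat(2,0).repeat(2,1)[:384]])
cv2.imwrite("pics/w1.png",cv2.resize(c[:,:,::-1],(798,int(798*384/c.shape[1]))))
for W,D in((W,D),(Wt,t["depth"])):
  print("mallet");[print(x) for x in clusters(W,57,70,(300,800,-100,150),D,20)+clusters(W,40,53,(300,800,-100,150),D,20)]
  print("pest");[print(x) for x in clusters(W,105,120,(300,800,-450,50),D,5)]
```

```text
2.7333 [460.16068419 -13.9648342  231.04468982] [-3.12112493e+00 -3.57490172e-01  2.37419500e-04] [-5.62126089e-02  1.79717859e-01  1.98165882e+00  4.17351139e-05
  9.80375306e-01  1.28647667e+00] [ 9.74101443e-01  2.26111384e-01 -1.43206965e-04]
[534.83556627   3.73235582 373.33948405] 0.0 483.78122
mallet
(np.int32(1063), array([502.1, 117.7,  63.6]), array([211., 153.]), array([492.7, 118.2,  94.8]))
(np.int32(3461), array([553.9,  -4.1,  62.6]), array([428., 117.]), array([553.3,  -4.2,  30.1]))
(np.int32(924), array([504.9, 117.9,  46.6]), array([222., 147.]), array([494.7, 118.6,  96.4]))
(np.int32(2081), array([474.2, -22.3,  48.7]), array([426., 248.]), array([472. , -23.1,  55. ]))
pest
mallet
(np.int32(23), array([455.5, -25.8,  47.1]), array([398., 326.]), array([455.4, -26.5,  12.3]))
pest
(np.int32(51), array([ 561.8, -350.1,  111.8]), array([538., 273.]), array([ 563.4, -349.4,   16.3]))
(np.int32(53), array([ 481.6, -273.6,  112.7]), array([507., 308.]), array([ 482.2, -273.6,   15. ]))
(np.int32(47), array([ 423.3, -367.3,  110.2]), array([548., 333.]), array([ 422.7, -367.2,   14.5]))
```

View pics/w1.png

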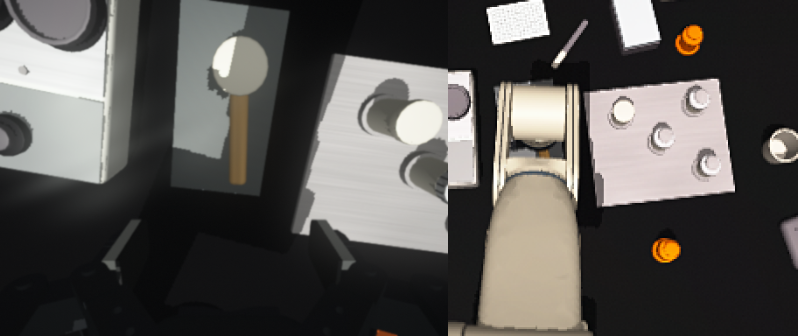

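The wrist view shows the mallet head at (240,65) with its handle down to (237,183), on the grey mat. The plain capped tube is at (420,122) and a crushing tube at (430,180). The mallet is unambiguous, so I will grip its handle close to the head.

```bash
python3 plan.py 506.5 -15 80 13 506.5 -15 18 13  506.5 -15 18 13 506.5 -15 200 13
```

```text
[0.181, 0.04, 0.604, 0, 0, -0.005] rows 3.8  [506.4, -14.9, 80.1, 13.0]
[0.0, 0.0, 0.248, 0, 0, 0.0] rows 1.5  [506.4, -14.9, 18.1, 13.0]
[0.0, 0.0, 0.0, 0, 0, 0.0] rows 0.0  [506.4, -14.9, 18.1, 13.0]
[0.0, 0.0, -0.728, 0, 0, 0.0] rows 4.4  [506.4, -14.9, 200.1, 13.0]
```

>>> carry_out(
  increments=[
    [0.181,0.04,0.604,0,0,-0.005,1],
    [0.181,0.04,0.604,0,0,-0.005,1],
    [0.181,0.04,0.604,0,0,-0.005,1],
    [0.181,0.04,0.604,0,0,-0.005,1],
    [0.181,0.04,0.604,0,0,-0.005,1],
    [0.181,0.04,0.604,0,0,-0.005,1],
  ],
)

```text
clock: 3.33
position: [505.4, -14.3, 78.7]
eef_rot: [-3.12, -0.36, 0.007]
force: [0.7, -0.5, 0.6]
gripper_width: 85.4
grasp_force: 0.0
```

>>> carry_out(
  increments=[
    [0,0,0.13,0,0,0,1],
    [0,0,0.2,0,0,0,1],
    [0,0,0.248,0,0,0,1],
    [0,0,0.248,0,0,0,1],
    [0,0,0.248,0,0,0,-1],
    [0,0,0.248,0,0,0,-1],
    [0,0,0.248,0,0,0,-1],
    [0,0,0.248,0,0,0,-1],
    [0,0,0.248,0,0,0,-1],
    [0,0,0.248,0,0,0,-1],
    [0,0,0.248,0,0,0,-1],
    [0,0,0.248,0,0,0,-1],
    [0,0,0.248,0,0,0,-1],
    [0,0,0.248,0,0,0,-1],
  ],
  squeeze=110,
)

```text
clock: 4.5
position: [507.2, -14.9, 19.1]
eef_rot: [3.121, 0.357, 0.002]
force: [-1.2, 0.7, 10.2]
gripper_width: 20.9
grasp_force: 107.1
```

>>> carry_out(
  increments=[
    [0,0,-0.1,0,0,0,-1],
    [0,0,-0.25,0,0,0,-1],
    [0,0,-0.4,0,0,0,-1],
    [0,0,-0.55,0,0,0,-1],
    [0,0,-0.7,0,0,0,-1],
    [0,0,-0.728,0,0,0,-1],
    [0,0,-0.728,0,0,0,-1],
    [0,0,-0.728,0,0,0,-1],
  ],
)

```text
clock: 5.17
position: [505.9, -14.7, 199.4]
eef_rot: [-3.121, -0.357, 0.001]
force: [-0.7, 0.5, -4.0]
gripper_width: 20.5
grasp_force: 109.0
```

Run:
```python
from h import *
s=r.sense();T=R.from_rotvec(s["eef_rot"]);print(s["position"],s["force"],s["gripper_width"])
d=r.get_image("wrist");W=world(d);D=d["depth"]
cv2.imwrite("pics/w2.png",d["img"][:,:,::-1])
L=T.inv().apply((W-s["position"]).reshape(-1,3)).reshape(W.shape)
m=(D>0)&(L[...,0]>15)&(L[...,0]<90)&(abs(L[...,1])<40)&(L[...,2]<0)&(L[...,2]>-70)
P=L[m];P=P[abs(P[:,2]-np.median(P[:,2]))<5];A=np.c_[P[:,:2],np.ones(len(P))];print(len(P),np.linalg.lstsq(A,P[:,2],rcond=None)[0],P.mean(0),cv2.minEnclosingCircle(P[:,:2].astype(np.float32)))
t=r.get_image("top");Wt=world(t)
[print(x) for x in clusters(Wt,105,120,(300,800,-450,-60),t["depth"],5)]
```

```text
[505.86457239 -14.72657972 199.38699557] [-0.69831298  0.54734224 -4.04963448] 20.508905427177734
23941 [ 5.15605290e-03  3.37124345e-05 -4.35396707e+01] [ 49.73446681  -0.1903931  -43.28324361] ((47.704383850097656, -0.1700989454984665), 29.944332122802734)
(np.int32(46), array([ 563.3, -350. ,  110.8]), array([538., 273.]), array([ 563.1, -350.1,   14.4]))
(np.int32(47), array([ 481.7, -273.4,  111. ]), array([506., 308.]), array([ 481.7, -273.6,   15.4]))
(np.int32(50), array([ 422.5, -366.9,  111.7]), array([548., 333.]), array([ 422.9, -367.8,   15.4]))
```

View pics/w2.png

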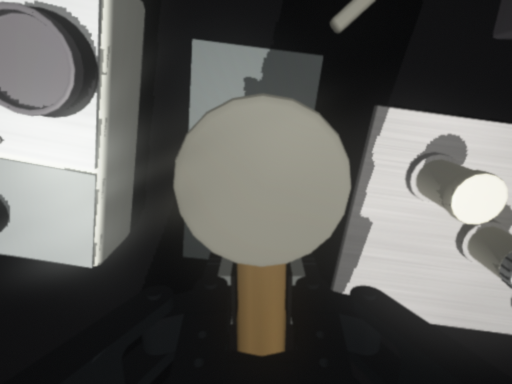

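The mallet is held level: head axis 48 mm along tool x, lower face 16.7 mm below the TCP. Next I go above the nearest tube, at (422.7,-367).

```bash
python3 plan.py 440 -200 200 13 375.9 -377.8 160 13; python3 -c "print([round(v/250,3) for v in (18,38,20)])"
```

```text
[-0.426, 0.661, 0.0, 0, 0, 0.0] rows 4.7  [439.9, -199.9, 200.1, 13.0]
[-0.41, 0.635, 0.16, 0, 0, 0.0] rows 4.6  [375.8, -377.7, 160.1, 13.0]
[0.072, 0.152, 0.08]
```

>>> carry_out(
  increments=[
    [-0.1,0.15,0,0,0,0,-1],
    [-0.2,0.31,0,0,0,0,-1],
    [-0.3,0.46,0,0,0,0,-1],
    [-0.4,0.61,0,0,0,0,-1],
    [-0.426,0.661,0,0,0,0,-1],
    [-0.426,0.661,0,0,0,0,-1],
  ],
)

```text
clock: 5.77
position: [437.7, -203.5, 198.0]
eef_rot: [-3.121, -0.351, 0.006]
force: [0.2, -0.4, -3.3]
gripper_width: 20.3
grasp_force: 109.5
```

>>> carry_out(
  increments=[
    [-0.1,0.15,0,0,0,0,-1],
    [-0.2,0.31,0,0,0,0,-1],
    [-0.3,0.46,0.05,0,0,0,-1],
    [-0.41,0.635,0.1,0,0,0,-1],
    [-0.41,0.635,0.16,0,0,0,-1],
    [-0.41,0.635,0.16,0,0,0,-1],
    [-0.41,0.635,0.16,0,0,0,-1],
    [-0.41,0.635,0.16,0,0,0,-1],
  ],
)

```text
clock: 6.43
position: [375.7, -376.4, 158.4]
eef_rot: [-3.118, -0.356, 0.003]
force: [-0.2, 0.7, -3.5]
gripper_width: 20.6
grasp_force: 109.8
```

Run:
```python
from h import *
s=r.sense();T=R.from_rotvec(s["eef_rot"]);print(s["position"],s["force"],T.apply([48,0,16.7])+s["position"])
d=r.get_image("side");W=world(d)
cv2.imwrite("pics/s2.png",cv2.resize(d["img"][200:340,170:370,::-1],(800,560),interpolation=cv2.INTER_CUBIC))
[print(x) for x in clusters(W,104,118,(300,650,-450,-60),d["depth"],5)]
```

```text
[ 375.73708538 -376.40946267  158.44979846] [-0.19776089  0.67389695 -3.45285098] [ 422.46055719 -365.53352284  141.67120748]
(np.int32(44), array([ 488.9, -279.7,  112.2]), array([425., 383.]), array([ 485.5, -275.1,   15.3]))
(np.int32(101), array([ 562.6, -356.6,  111.8]), array([484., 406.]), array([ 563.8, -354.2,   15.6]))
(np.int32(103), array([ 423.7, -374.2,  111.5]), array([401., 429.]), array([ 425. , -372.2,   15.2]))
```

View pics/s2.png

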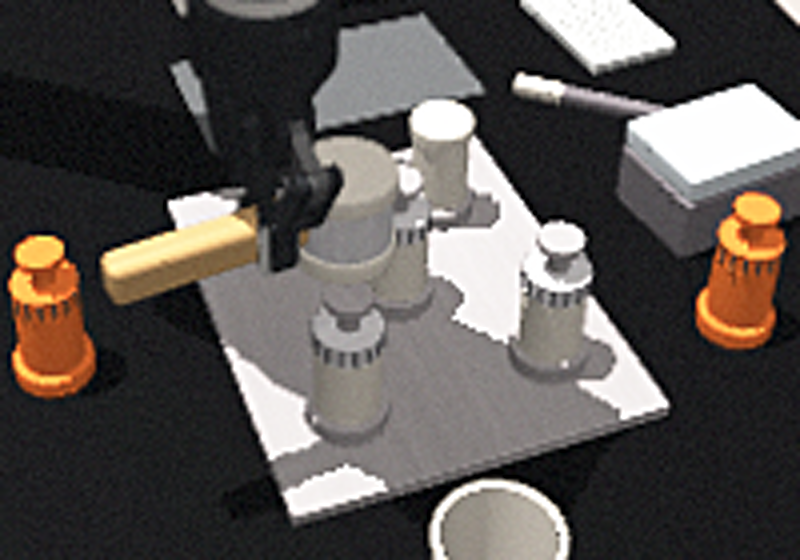

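The side crop shows the mallet head poised over the near tube's pestle at (345,295), with the others standing clear. First knock, to part depth.

>>> carry_out(
  increments=[
    [0,0.008,0,0,0,0,-1],
    [0,0.008,0,0,0,0,-1],
    [0,0.008,0.08,0,0,0,-1],
    [0,0.008,0.165,0,0,0,-1],
  ],
  squeeze=120,
)

```text
clock: 6.82
position: [378.7, -380.4, 120.6]
eef_rot: [3.116, 0.359, 0.005]
force: [-0.6, -1.8, 6.9]
gripper_width: 20.5
grasp_force: 119.1
```

>>> carry_out(
  increments=[
    [0,0,-0.08,0,0,0,-1],
    [0,0,-0.165,0,0,0,-1],
    [0,0,-0.165,0,0,0,-1],
    [0,0,-0.165,0,0,0,-1],
  ],
)

```text
clock: 7.15
position: [377.9, -379.9, 161.3]
eef_rot: [3.118, 0.358, 0.003]
force: [0.7, 0.4, -4.2]
gripper_width: 20.5
grasp_force: 118.6
```

```bash
cat > look.py <<'E'
from h import *
import sys
s=r.sense();T=R.from_rotvec(s["eef_rot"]);print(s["clock"],s["position"],s["force"])
d=r.get_image("side");W=world(d)
print("side");[print(x) for x in clusters(W,94,118,(300,650,-450,-60),d["depth"],15)]
t=r.get_image("top");Wt=world(t)
print("top");[print(x) for x in clusters(Wt,92,118,(300,650,-450,-60),t["depth"],5)]
w=r.get_image("wrist");W=world(w)
L=T.inv().apply((W-s["position"]).reshape(-1,3)).reshape(W.shape)
m=(w["depth"]>0)&(L[...,0]>15)&(L[...,0]<90)&(abs(L[...,1])<40)&(L[...,2]<0)&(L[...,2]>-70)
P=L[m]
if len(P)>99:
    P=P[abs(P[:,2]-np.median(P[:,2]))<5];A=np.c_[P[:,:2],np.ones(len(P))];print("head plane",np.round(np.linalg.lstsq(A,P[:,2],rcond=None)[0],4),cv2.minEnclosingCircle(P[:,:2].astype(np.float32)))
E
python3 look.py
```

```text
7.15 [ 377.94520503 -379.93716199  161.32426195] [ 0.72742369  0.4407796  -4.15180604]
side
(np.int32(16), array([ 536.4, -189.9,   94.5]), array([435., 357.]), array([ 535.2, -190.3,   19.2]))
(np.int32(38), array([ 489.7, -280.4,  111.1]), array([425., 384.]), array([ 487.4, -277.4,   13.8]))
(np.int32(108), array([ 562.7, -356.5,  110.6]), array([484., 407.]), array([ 565. , -354.6,   16.6]))
(np.int32(110), array([ 423.7, -372.7,  100.7]), array([401., 434.]), array([ 423.8, -370.3,   15.7]))
top
(np.int32(54), array([ 562.7, -350.5,  110.9]), array([538., 273.]), array([ 563.6, -350.3,   16.1]))
(np.int32(26), array([ 548. , -190.2,   94.6]), array([468., 282.]), array([ 547.4, -192.7,   17.1]))
(np.int32(5), array([ 532.6, -173.2,   93.9]), array([461., 289.]), array([ 533.7, -172.5,    6.6]))
(np.int32(6), array([ 530.1, -195.9,   94.2]), array([471., 290.]), array([ 531.5, -196.1,    9.3]))
(np.int32(61), array([ 480.8, -274.2,  108.5]), array([507., 309.]), array([ 481.1, -272.9,   19.5]))
head plane [ 8.00000e-03  3.50000e-03 -4.20668e+01] ((46.87818145751953, -1.2738122940063477), 30.13987159729004)
```

>>> carry_out(
  increments=[
    [0,0,0.05,0,0,0,-1],
    [0,0,0.15,0,0,0,-1],
    [0,0,0.19,0,0,0,-1],
    [0,0,0.192,0,0,0,-1],
  ],
)

```text
clock: 7.63
position: [376.3, -380.0, 111.1]
eef_rot: [-3.121, -0.357, 0.002]
force: [-1.1, -1.4, -1.6]
gripper_width: 20.1
grasp_force: 120.0
```

>>> carry_out(
  increments=[
    [0,0,-0.08,0,0,0,-1],
    [0,0,-0.192,0,0,0,-1],
    [0,0,-0.192,0,0,0,-1],
    [0,0,-0.192,0,0,0,-1],
  ],
)

```text
clock: 7.97
position: [377.2, -380.0, 160.7]
eef_rot: [3.12, 0.357, 0.002]
force: [0.0, 0.7, -4.2]
gripper_width: 20.1
grasp_force: 119.7
```

```bash
python3 look.py
```

```text
7.9667 [ 377.19731451 -379.97430831  160.73771234] [ 0.03574275  0.73797549 -4.17382614]
side
(np.int32(44), array([ 488.9, -280. ,  110.2]), array([425., 384.]), array([ 489.2, -275.9,   15.6]))
(np.int32(108), array([ 562.5, -356.6,  110.7]), array([484., 407.]), array([ 562.8, -354. ,   16.9]))
(np.int32(91), array([ 424.2, -370.9,   96.2]), array([401., 435.]), array([ 425.3, -370.5,   15.7]))
top
(np.int32(60), array([ 561.9, -349.8,  109.3]), array([538., 274.]), array([ 561.6, -350. ,   15.9]))
(np.int32(30), array([ 543.9, -190.3,   94.1]), array([468., 284.]), array([ 542.2, -190.8,   19.4]))
(np.int32(10), array([ 526.3, -178.7,   95.3]), array([464., 291.]), array([ 527.2, -179.7,    7.6]))
(np.int32(58), array([ 481.2, -274.1,  108.9]), array([507., 309.]), array([ 479.9, -275.1,   16.5]))
head plane [-1.75000e-02  3.50000e-03 -4.20987e+01] ((45.91447830200195, -1.7771626710891724), 30.024517059326172)
```

>>> carry_out(
  increments=[
    [0,0,0.05,0,0,0,-1],
    [0,0,0.15,0,0,0,-1],
    [0,0,0.2,0,0,0,-1],
    [0,0,0.203,0,0,0,-1],
  ],
)

```text
clock: 8.45
position: [375.1, -379.2, 107.6]
eef_rot: [-3.119, -0.358, 0.005]
force: [-5.4, 0.1, 9.0]
gripper_width: 20.3
grasp_force: 124.6
```

>>> carry_out(
  increments=[
    [0,0,-0.08,0,0,0,-1],
    [0,0,-0.203,0,0,0,-1],
    [0,0,-0.203,0,0,0,-1],
    [0,0,-0.203,0,0,0,-1],
  ],
)

```text
clock: 8.78
position: [377.1, -379.9, 160.3]
eef_rot: [3.12, 0.357, 0.001]
force: [-0.3, -0.1, -3.8]
gripper_width: 20.2
grasp_force: 123.1
```

```bash
sed -i 's/print("side").*/print("side"); P=W[(W[...,2]>60)\&(W[...,2]<118)\&(d["depth"]>0)]\nfor c in ((424,-369),(483,-275),(563,-352)):\n    q=P[np.hypot(P[:,0]-c[0],P[:,1]-c[1]+0)<12]; print(c,len(q),np.round(np.percentile(q[:,2],[10,50,75,90]),1))/' look.py; python3 look.py
```

```text
8.7833 [ 377.08103444 -379.88828606  160.30863681] [-0.33175988 -0.07744999 -3.80832757]
side
(424, -369) 57 [95.4 96.5 97.  97.5]
(483, -275) 38 [ 88.7 112.2 113.4 114. ]
(563, -352) 89 [ 88.3 111.6 113.  113.8]
top
(np.int32(53), array([ 562.6, -349.8,  110.5]), array([538., 273.]), array([ 560.2, -351.1,   17.2]))
(np.int32(51), array([ 538.7, -190. ,   94.6]), array([468., 286.]), array([ 537. , -189.6,   21.2]))
(np.int32(61), array([ 482.4, -273.6,  108.5]), array([506., 308.]), array([ 482.8, -275.7,   18.1]))
head plane [-8.78000e-02  4.20000e-03 -4.32887e+01] ((43.98941421508789, -1.7086236476898193), 30.00187873840332)
```

```bash
cat > plan.py <<'E'
"plan.py [-m x,y,z] X Y Z YAW PITCH ...: shares of each move call; -m: targets are for this tool-frame point instead of the TCP"
import sys,json,math
import numpy as np
from scipy.spatial.transform import Rotation as R
def base(y,p): return R.from_euler("z",y,degrees=True)*R.from_euler("x",180,degrees=True)*R.from_euler("y",p,degrees=True)
p=json.load(open("cmd.json")); p+= [0]*(5-len(p))
a=sys.argv[1:]; off=np.zeros(3)
if a[0]=="-m": off=np.array(list(map(float,a[1].split(",")))); a=a[2:]
a=list(map(float,a))
for i in range(0,len(a),5):
    t=a[i:i+5]; A=base(*p[3:]); B=base(*t[3:])
    pos=np.array(t[:3])-B.apply(off)
    sh=np.round(A.inv().apply(pos-p[:3])/250,3)
    tv=np.round((A.inv()*B).as_rotvec(degrees=True)/60,3)
    n=max(np.linalg.norm(pos-p[:3])/41.7,np.linalg.norm(tv)*60/7.16)
    p=list(np.array(p[:3])+A.apply(sh*250))+t[3:]
    print((sh+0.).tolist()+(tv+0.).tolist(),"rows",round(n,1),"!!" if max(abs(np.r_[sh,tv]))>1 else "",np.round(p,1).tolist())
json.dump(p,open("cmd.json","w"))
E
python3 - <<'E'
import json;json.dump([376.3,-379.6,160.1,13,0],open("cmd.json","w"))
E
python3 plan.py -m 49.3,-1.7,12.6 424 -370 150 13 0 482.5 -275 150 13 -5 482.5 -275 101 13 -5 482.5 -275 150 13 -5
```

```text
[-0.003, 0.012, -0.01, 0.0, 0.0, 0.0] rows 0.1  [376.2, -382.7, 162.6, 13.0, 0.0]
[0.319, -0.317, -0.017, 0.0, -0.083, 0.0] rows 2.7  [436.1, -287.5, 166.8, 13.0, -5.0]
[0.017, 0.0, 0.195, 0.0, 0.0, 0.0] rows 1.2  [436.1, -287.5, 117.9, 13.0, -5.0]
[-0.017, 0.0, -0.195, 0.0, 0.0, 0.0] rows 1.2  [436.1, -287.5, 166.8, 13.0, -5.0]
```

>>> carry_out(
  increments=[
    [-0.003,0.012,-0.01,0,0,0,-1],
  ],
)

```text
clock: 9.02
position: [375.6, -381.2, 160.6]
eef_rot: [-3.118, -0.357, 0.004]
force: [-0.4, 0.5, -3.7]
gripper_width: 20.5
grasp_force: 123.1
```

>>> carry_out(
  increments=[
    [0.1,-0.1,-0.017,0,-0.04,0,-1],
    [0.2,-0.2,-0.017,0,-0.083,0,-1],
    [0.319,-0.317,-0.017,0,-0.083,0,-1],
    [0.319,-0.317,-0.017,0,-0.083,0,-1],
    [0.319,-0.317,-0.017,0,-0.083,0,-1],
  ],
)

```text
clock: 9.43
position: [437.3, -285.5, 166.0]
eef_rot: [3.109, 0.362, -0.137]
force: [-0.5, -0.3, -3.6]
gripper_width: 20.4
grasp_force: 122.8
```

```bash
python3 look.py
```

```text
9.4333 [ 437.3018324  -285.51505286  165.96895052] [-0.49379461 -0.32402796 -3.59073888]
side
(424, -369) 57 [94.7 96.5 97.3 97.8]
(483, -275) 78 [ 88.4 111.5 113.3 114.3]
(563, -352) 88 [ 88.5 111.3 112.7 113.4]
top
(np.int32(32), array([ 536.8, -187. ,   94.7]), array([467., 287.]), array([ 536.5, -189.2,   21.2]))
(np.int32(13), array([ 536.8, -206.5,   95.4]), array([476., 287.]), array([ 537.7, -206.2,    9. ]))
head plane [-8.98000e-02  2.00000e-04 -4.50884e+01] ((43.220428466796875, 1.1623129844665527), 29.96748161315918)
```

>>> carry_out(
  increments=[
    [0.005,0,0.05,0,0,0,-1],
    [0.013,0,0.15,0,0,0,-1],
    [0.017,0,0.195,0,0,0,-1],
  ],
)

```text
clock: 9.83
position: [436.0, -288.9, 116.8]
eef_rot: [3.108, 0.352, -0.134]
force: [1.4, -3.5, 6.9]
gripper_width: 20.2
grasp_force: 124.3
```

>>> carry_out(
  increments=[
    [-0.007,0,-0.08,0,0,0,-1],
    [-0.017,0,-0.195,0,0,0,-1],
    [-0.017,0,-0.195,0,0,0,-1],
  ],
)

```text
clock: 10.08
position: [437.9, -289.7, 170.3]
eef_rot: [3.106, 0.352, -0.129]
force: [1.3, -0.6, -2.4]
gripper_width: 20.4
grasp_force: 123.2
```

>>> carry_out(
  increments=[
    [0.005,0,0.05,0,0,0,-1],
    [0.013,0,0.15,0,0,0,-1],
    [0.018,0,0.212,0,0,0,-1],
    [0.019,0,0.216,0,0,0,-1],
  ],
)

```text
clock: 10.42
position: [435.7, -288.2, 110.9]
eef_rot: [3.109, 0.354, -0.137]
force: [-0.4, -0.4, -2.7]
gripper_width: 20.3
grasp_force: 123.1
```

>>> carry_out(
  increments=[
    [-0.007,0,-0.08,0,0,0,-1],
    [-0.019,0,-0.216,0,0,0,-1],
    [-0.019,0,-0.216,0,0,0,-1],
    [-0.019,0,-0.216,0,0,0,-1],
  ],
)

```text
clock: 10.75
position: [437.1, -288.6, 168.1]
eef_rot: [3.107, 0.354, -0.131]
force: [-0.2, -0.1, -2.9]
gripper_width: 20.3
grasp_force: 123.1
```

```bash
python3 look.py
```

```text
10.75 [ 437.09561045 -288.55795549  168.08022721] [-0.17831135 -0.05518315 -2.89269476]
side
(424, -369) 59 [95.2 96.3 96.9 97.9]
(483, -275) 48 [96.1 97.2 97.7 98.5]
(563, -352) 94 [ 88.1 111.3 112.8 113.4]
top
(np.int32(28), array([ 539.3, -202. ,   95.5]), array([474., 285.]), array([ 538.4, -199.8,   18.9]))
(np.int32(12), array([ 536.7, -178.9,   95.3]), array([464., 287.]), array([ 536.9, -179.7,   11.9]))
head plane [-8.73000e-02  4.30000e-03 -4.27546e+01] ((44.09211730957031, -1.814105749130249), 30.042850494384766)
```

>>> carry_out(
  increments=[
    [0.005,0,0.05,0,0,0,-1],
    [0.013,0,0.15,0,0,0,-1],
    [0.019,0,0.218,0,0,0,-1],
    [0.019,0,0.222,0,0,0,-1],
  ],
)

```text
clock: 11.23
position: [434.3, -287.2, 108.5]
eef_rot: [3.11, 0.357, -0.143]
force: [-2.7, -0.1, 2.1]
gripper_width: 20.4
grasp_force: 126.5
```

>>> carry_out(
  increments=[
    [-0.007,0,-0.08,0,0,0,-1],
    [-0.019,0,-0.222,0,0,0,-1],
    [-0.019,0,-0.222,0,0,0,-1],
    [-0.019,0,-0.222,0,0,0,-1],
  ],
)

```text
clock: 11.57
position: [437.0, -287.9, 167.3]
eef_rot: [3.107, 0.355, -0.133]
force: [-0.6, 0.7, -3.6]
gripper_width: 20.2
grasp_force: 125.9
```

```bash
python3 look.py
```

```text
11.5667 [ 437.00304235 -287.85892063  167.27924905] [-0.57152875  0.68253015 -3.62470489]
side
(424, -369) 57 [95.3 96.2 96.8 97.6]
(483, -275) 45 [95.8 97.2 97.8 98.5]
(563, -352) 91 [ 88.3 111.8 112.7 113.5]
top
(np.int32(44), array([ 538.5, -193.3,   95.6]), array([470., 286.]), array([ 538.3, -191.7,   21.7]))
head plane [-1.33100e-01  3.30000e-03 -4.41422e+01] ((42.25380325317383, -1.5243890285491943), 30.029972076416016)
```

```bash
python3 plan.py -m 50.2,-1.5,9.7 563.3 -352 150 13 -7.6 563.3 -352 101 13 -7.6 563.3 -352 150 13 -7.6 563.3 -352 95.5 13 -7.6 563.3 -352 150 13 -7.6
```

```text
[0.243, 0.372, -0.019, 0.0, -0.043, 0.0] rows 2.7  [516.4, -364.4, 166.3, 13.0, -7.6]
[0.026, 0.0, 0.194, 0.0, 0.0, 0.0] rows 1.2  [516.4, -364.4, 117.4, 13.0, -7.6]
[-0.026, 0.0, -0.194, 0.0, 0.0, 0.0] rows 1.2  [516.4, -364.4, 166.3, 13.0, -7.6]
[0.029, 0.0, 0.216, 0.0, 0.0, 0.0] rows 1.3  [516.5, -364.4, 111.8, 13.0, -7.6]
[-0.029, 0.0, -0.216, 0.0, 0.0, 0.0] rows 1.3  [516.4, -364.4, 166.3, 13.0, -7.6]
```

>>> carry_out(
  increments=[
    [0.08,0.12,-0.019,0,-0.02,0,-1],
    [0.16,0.24,-0.019,0,-0.043,0,-1],
    [0.243,0.372,-0.019,0,-0.043,0,-1],
    [0.243,0.372,-0.019,0,-0.043,0,-1],
    [0.243,0.372,-0.019,0,-0.043,0,-1],
    [0.243,0.372,-0.019,0,-0.043,0,-1],
  ],
)

```text
clock: 12.22
position: [515.5, -363.4, 164.0]
eef_rot: [3.102, 0.355, -0.21]
force: [0.6, -0.3, -2.2]
gripper_width: 20.2
grasp_force: 125.6
```

>>> carry_out(
  increments=[
    [0.007,0,0.05,0,0,0,-1],
    [0.02,0,0.15,0,0,0,-1],
    [0.026,0,0.194,0,0,0,-1],
  ],
)

```text
clock: 12.47
position: [515.9, -363.5, 115.3]
eef_rot: [3.1, 0.355, -0.206]
force: [1.8, -2.9, 5.6]
gripper_width: 20.4
grasp_force: 127.1
```

>>> carry_out(
  increments=[
    [-0.011,0,-0.08,0,0,0,-1],
    [-0.026,0,-0.194,0,0,0,-1],
    [-0.026,0,-0.194,0,0,0,-1],
  ],
)

```text
clock: 12.72
position: [518.3, -365.0, 169.9]
eef_rot: [3.097, 0.355, -0.199]
force: [0.9, -1.6, -2.4]
gripper_width: 20.4
grasp_force: 126.0
```

>>> carry_out(
  increments=[
    [0.007,0,0.05,0,0,0,-1],
    [0.02,0,0.15,0,0,0,-1],
    [0.029,0,0.212,0,0,0,-1],
    [0.029,0,0.216,0,0,0,-1],
  ],
)

```text
clock: 13.05
position: [515.0, -363.6, 108.8]
eef_rot: [3.101, 0.355, -0.21]
force: [-2.6, 1.3, 4.3]
gripper_width: 20.3
grasp_force: 128.4
```

>>> carry_out(
  increments=[
    [-0.011,0,-0.08,0,0,0,-1],
    [-0.029,0,-0.216,0,0,0,-1],
    [-0.029,0,-0.216,0,0,0,-1],
    [-0.029,0,-0.216,0,0,0,-1],
  ],
)

```text
clock: 13.38
position: [516.9, -364.2, 165.8]
eef_rot: [3.099, 0.355, -0.203]
force: [-0.9, 0.7, -4.0]
gripper_width: 20.3
grasp_force: 127.8
```

```bash
python3 look.py
```

```text
13.3833 [ 516.91331451 -364.15235403  165.79292009] [-0.89970399  0.66146302 -3.96958274]
side
(424, -369) 58 [95.  96.2 96.9 97.3]Traceback (most recent call last):
  File "look.py", line 7, in <module>
    q=P[np.hypot(P[:,0]-c[0],P[:,1]-c[1]+0)<12]; print(c,len(q),np.round(np.percentile(q[:,2],[10,50,75,90]),1))
                                                                         ~~~~~~~~~~~~~^^^^^^^^^^^^^^^^^^^^^^
    return _quantile_unchecked(
        a, q, axis, out, overwrite_input, method, keepdims, weights)
    return _ureduce(a,
                    func=_quantile_ureduce_func,
    ...<5 lines>...
                    overwrite_input=overwrite_input,
                    method=method)
    r = func(a, **kwargs)
    result = _quantile(arr,
                       quantiles=q,
    ...<2 lines>...
                       out=out,
                       weights=wgt)
    slices_having_nans = np.isnan(arr[-1, ...])
                                  ~~~^^^^^^^^^
IndexError: index -1 is out of bounds for axis 0 with size 0
```

```bash
sed -i 's/; print(c,len(q)/\n    if len(q): print(c,len(q)/' look.py; python3 look.py
python3 - <<'E'
from h import *
d=r.get_image("side")
cv2.imwrite("pics/s3.png",cv2.resize(d["img"][180:340,150:380,::-1],(800,557),interpolation=cv2.INTER_CUBIC))
E
```

```text
13.4333 [ 515.94324073 -363.55349213  164.52946173] [-0.76244612  1.02224179 -4.55827366]
side
(424, -369) 58 [94.8 96.5 97.3 97.8]
(563, -352) 47 [95.2 96.5 97.4 97.7]
top
(np.int32(29), array([ 541.5, -185.9,   94.5]), array([467., 285.]), array([ 539.6, -190.6,   21.5]))
(np.int32(13), array([ 522.9, -192.1,   94.6]), array([470., 293.]), array([ 520.2, -193.7,   11.4]))
head plane [-1.53500e-01  2.00000e-03 -4.59398e+01] ((42.237728118896484, -1.0100367069244385), 29.929180145263672)
```

View pics/s3.png

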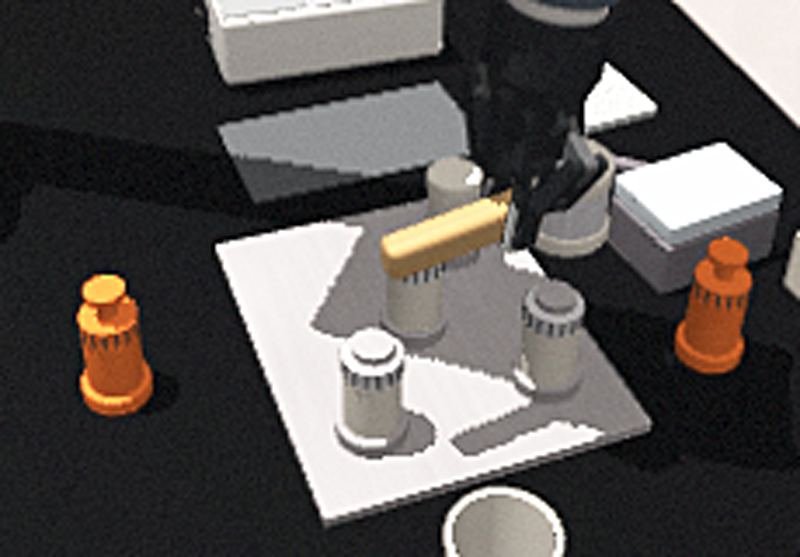

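```bash
python3 plan.py -m 51.3,-1,6.9 563 -180 200 13 -8.7 556 -2 120 13 -8.7 556 -2 12 13 -8.7
```

```text
[0.122, -0.673, -0.211, 0.0, -0.018, 0.0] rows 4.3  [514.8, -192.1, 214.5, 13.0, -8.7]
[0.18, -0.7, 0.296, 0.0, 0.0, 0.0] rows 4.7  [507.9, -14.1, 134.6, 13.0, -8.7]
[0.065, 0.0, 0.427, 0.0, 0.0, 0.0] rows 2.6  [507.8, -14.2, 26.6, 13.0, -8.7]
```

>>> carry_out(
  increments=[
    [0.03,-0.1,-0.1,0,-0.01,0,-1],
    [0.05,-0.25,-0.211,0,-0.018,0,-1],
    [0.08,-0.4,-0.211,0,-0.018,0,-1],
    [0.11,-0.55,-0.211,0,-0.018,0,-1],
    [0.122,-0.673,-0.211,0,-0.018,0,-1],
    [0.122,-0.673,-0.211,0,-0.018,0,-1],
  ],
)

```text
clock: 14.13
position: [513.3, -186.6, 213.4]
eef_rot: [3.098, 0.36, -0.239]
force: [-1.0, 0.5, -4.2]
gripper_width: 20.3
grasp_force: 127.4
```

>>> carry_out(
  increments=[
    [0.03,-0.15,0,0,0,0,-1],
    [0.07,-0.3,0.1,0,0,0,-1],
    [0.12,-0.45,0.2,0,0,0,-1],
    [0.15,-0.58,0.25,0,0,0,-1],
    [0.18,-0.7,0.296,0,0,0,-1],
    [0.18,-0.7,0.296,0,0,0,-1],
    [0.18,-0.7,0.296,0,0,0,-1],
  ],
)

```text
clock: 14.72
position: [506.9, -12.5, 133.0]
eef_rot: [3.095, 0.359, -0.239]
force: [-0.4, -0.5, -3.2]
gripper_width: 20.5
grasp_force: 127.4
```

>>> carry_out(
  increments=[
    [0.02,0,0.12,0,0,0,-1],
    [0.04,0,0.25,0,0,0,-1],
    [0.055,0,0.36,0,0,0,-1],
    [0.065,0,0.427,0,0,0,-1],
    [0.065,0,0.427,0,0,0,-1],
    [0.065,0,0.427,0,0,0,-1],
    [0.065,0,0.427,0,0,0,-1],
    [0.065,0,0.427,0,0,0,-1],
  ],
)

```text
clock: 15.38
position: [509.5, -14.4, 28.1]
eef_rot: [3.095, 0.353, -0.229]
force: [0.3, 0.6, -3.7]
gripper_width: 19.8
grasp_force: 127.3
```

```bash
python3 look.py
python3 - <<'E'
from h import *
w=r.get_image("wrist");W=world(w)
m=(w["depth"]>0)&(np.hypot(W[...,0]-556,W[...,1]+2)<38)&(W[...,2]>50)
P=W[m];A=np.c_[P[:,:2]-[556,-2],np.ones(len(P))];print(np.linalg.lstsq(A,P[:,2],rcond=None)[0],cv2.minEnclosingCircle(P[:,:2].astype(np.float32)))
E
python3 plan.py -m 51.3,-1,6.9 556 -2 3 13 -8.7
```

```text
15.3833 [509.47118203 -14.40788266  28.12166661] [ 0.27408307  0.57907974 -3.69840776]
side
(424, -369) 57 [94.9 96.1 97.1 97.6]
(483, -275) 46 [96.  97.2 97.8 98.5]
(563, -352) 52 [95.4 96.5 97.2 97.6]
top
(np.int32(37), array([ 561.8, -348.5,   96.5]), array([536., 275.]), array([ 561. , -352.2,   16.4]))
(np.int32(38), array([ 541.1, -186.7,   94.8]), array([467., 285.]), array([ 540. , -190.3,   21.4]))
(np.int32(14), array([ 524.2, -200. ,   95.2]), array([473., 292.]), array([ 525.5, -197.4,   17.3]))
(np.int32(39), array([ 483.8, -271.8,   96. ]), array([505., 309.]), array([ 485.3, -273.7,   17.7]))
(np.int32(40), array([ 423.3, -366.4,   96.4]), array([547., 334.]), array([ 422.3, -367.2,   15.7]))
head plane [-1.55000e-01  7.00000e-04 -4.66462e+01] ((42.153568267822266, -0.7784364223480225), 29.917619705200195)
[-0.39570895 -0.09680387 79.96946773] ((551.7625732421875, -3.127258777618408), 34.696529388427734)
[0.006, 0.0, 0.036, 0.0, 0.0, 0.0] rows 0.2  [507.9, -14.1, 17.5, 13.0, -8.7]
```

>>> carry_out(
  increments=[
    [0.002,0,0.01,0,0,0,-1],
    [0.003,0,0.02,0,0,0,-1],
    [0.005,0,0.03,0,0,0,-1],
    [0.006,0,0.036,0,0,0,-1],
    [0.006,0,0.036,0,0,0,-1],
    [0.006,0,0.036,0,0,0,-1],
    [0.006,0,0.036,0,0,0,-1],
    [0.006,0,0.036,0,0,0,-1],
  ],
)

```text
clock: 16.25
position: [508.2, -13.9, 17.5]
eef_rot: [3.095, 0.354, -0.234]
force: [0.0, -0.3, -2.8]
gripper_width: 20.4
grasp_force: 127.9
```

>>> carry_out(
  increments=[
    [0.001,0,0.004,0,0,0,-1],
    [0.001,0,0.006,0,0,0,-1],
    [0.001,0,0.006,0,0,0,-1],
    [0.001,0,0.006,0,0,0,-1],
  ],
)

```text
clock: 16.58
position: [508.3, -13.9, 16.9]
eef_rot: [3.095, 0.354, -0.234]
force: [-1.9, 0.0, 8.1]
gripper_width: 20.1
grasp_force: 129.5
```

```bash
python3 - <<'E'
import json;json.dump([507.9,-14.1,16.0,13,-8.7],open("cmd.json","w"))
E
python3 plan.py 507.9 -14.1 130 13 -8.7 507.9 -14.1 250 45 0  500 -220 250 92 0 490 -420 250 92 0
```

```text
[-0.069, 0.0, -0.451, 0.0, 0.0, 0.0] rows 2.7  [507.9, -14.1, 130.1, 13.0, -8.7]
[-0.073, 0.0, -0.474, -0.04, 0.141, -0.532] rows 4.6  [507.8, -14.1, 250.0, 45.0, 0.0]
[-0.604, 0.56, 0.0, 0.0, 0.0, -0.783] rows 6.6  [500.0, -219.9, 250.0, 92.0, 0.0]
[-0.799, -0.068, 0.0, 0.0, 0.0, 0.0] rows 4.8  [490.0, -420.1, 250.0, 92.0, 0.0]
```

>>> carry_out(
  increments=[
    [0,0,0,0,0,0,1],
    [0,0,0,0,0,0,1],
    [0,0,0,0,0,0,1],
    [0,0,0,0,0,0,1],
    [0,0,0,0,0,0,1],
    [0,0,0,0,0,0,1],
    [0,0,0,0,0,0,1],
    [0,0,0,0,0,0,1],
    [-0.01,0,-0.07,0,0,0,1],
    [-0.03,0,-0.2,0,0,0,1],
    [-0.05,0,-0.33,0,0,0,1],
    [-0.069,0,-0.451,0,0,0,1],
    [-0.069,0,-0.451,0,0,0,1],
  ],
  squeeze=60,
)

```text
clock: 17.67
position: [511.5, -14.0, 135.2]
eef_rot: [3.095, 0.354, -0.22]
force: [1.3, -0.3, 0.4]
gripper_width: 85.6
grasp_force: 0.0
```

>>> carry_out(
  increments=[
    [-0.073,0,-0.474,-0.04,0.141,-0.532,1],
    [-0.073,0,-0.474,-0.04,0.141,-0.532,1],
    [-0.073,0,-0.474,-0.04,0.141,-0.532,1],
    [-0.073,0,-0.474,-0.04,0.141,-0.532,1],
    [-0.073,0,-0.474,-0.04,0.141,-0.532,1],
    [-0.073,0,-0.474,-0.04,0.141,-0.532,1],
    [-0.073,0,-0.474,-0.04,0.141,-0.532,1],
  ],
)

```text
clock: 18.25
position: [507.4, -14.1, 249.8]
eef_rot: [-2.903, -1.199, 0.0]
force: [-0.4, -0.0, -0.2]
gripper_width: 85.4
grasp_force: 0.0
```

>>> carry_out(
  increments=[
    [-0.604,0.56,0,0,0,-0.783,1],
    [-0.604,0.56,0,0,0,-0.783,1],
    [-0.604,0.56,0,0,0,-0.783,1],
    [-0.604,0.56,0,0,0,-0.783,1],
    [-0.604,0.56,0,0,0,-0.783,1],
    [-0.604,0.56,0,0,0,-0.783,1],
    [-0.604,0.56,0,0,0,-0.783,1],
    [-0.604,0.56,0,0,0,-0.783,1],
    [-0.604,0.56,0,0,0,-0.783,1],
  ],
)

```text
clock: 19.0
position: [500.0, -219.7, 248.9]
eef_rot: [-2.187, -2.253, -0.0]
force: [0.9, -0.9, -0.3]
gripper_width: 85.1
grasp_force: 0.0
```

>>> carry_out(
  increments=[
    [-0.799,-0.068,0,0,0,0,1],
    [-0.799,-0.068,0,0,0,0,1],
    [-0.799,-0.068,0,0,0,0,1],
    [-0.799,-0.068,0,0,0,0,1],
    [-0.799,-0.068,0,0,0,0,1],
    [-0.799,-0.068,0,0,0,0,1],
    [-0.799,-0.068,0,0,0,0,1],
    [-0.799,-0.068,0,0,0,0,1],
  ],
)

```text
clock: 19.67
position: [490.3, -418.8, 249.0]
eef_rot: [-2.183, -2.256, -0.002]
force: [0.4, 0.3, -0.3]
gripper_width: 85.0
grasp_force: 0.0
```

Run:
```python
from h import *
s=r.sense();print(s["clock"],s["position"],s["eef_rot"],s["q"])
d=r.get_image("wrist");W=world(d);t=r.get_image("top");Wt=world(t)
cv2.imwrite("pics/w4.png",np.hstack([d["img"],t["img"][120:312,200:344].repeat(2,0).repeat(2,1)])[:,:,::-1])
for n,X,D in(("w",W,d["depth"]),("t",Wt,t["depth"])):
    print(n);[print(x) for x in clusters(X,91,101,(350,650,-450,-80),D,15)]
print("mallet");[print(x) for x in clusters(Wt,57,70,(300,800,-60,80),t["depth"],20)+clusters(Wt,40,53,(300,800,-60,80),t["depth"],20)]
```

```text
19.6667 [ 490.34514541 -418.76982254  248.98795525] [-2.18329733e+00 -2.25646695e+00 -1.58587464e-03] [-7.25791947e-01  4.34723304e-01  1.56742346e+00  1.19445517e-03
  1.14117947e+00 -7.59248459e-01]
w
(np.int32(920), array([ 483.2, -277.4,   95.6]), array([404.,  20.]), array([ 483. , -274.7,   15.1]))
(np.int32(859), array([ 562.3, -352.8,   95.6]), array([536., 172.]), array([ 562.5, -353.2,   14.9]))
(np.int32(824), array([ 424.1, -368.9,   95.5]), array([299., 193.]), array([ 423.9, -369.2,   14.8]))
t
(np.int32(46), array([ 561.8, -349.8,   95.7]), array([536., 275.]), array([ 561.1, -345.5,   19.7]))
(np.int32(57), array([ 535.2, -188.3,   94.1]), array([468., 288.]), array([ 536.8, -189.8,   21.1]))
(np.int32(57), array([ 482.7, -273.3,   95. ]), array([505., 309.]), array([ 484.9, -274.7,   18.3]))
mallet
(np.int32(170), array([554.4,  -0.8,  62.8]), array([387., 283.]), array([553.6,   0.8,  31.5]))
(np.int32(147), array([474.4, -20. ,  47.3]), array([395., 318.]), array([474.1, -19.6,  56.5]))
```

View pics/w4.png

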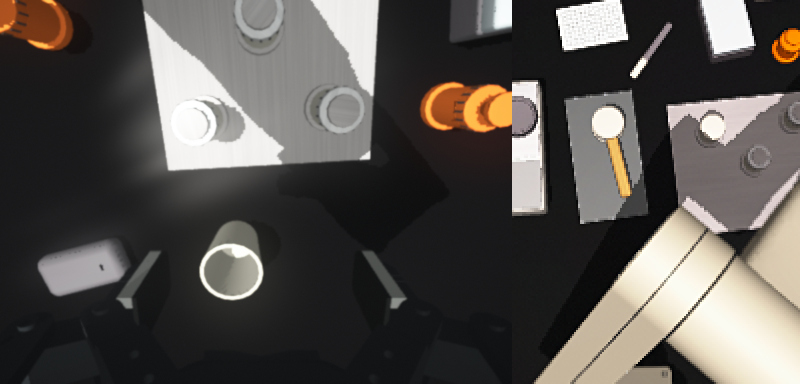

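The wrist view shows the three crushed tubes at (195,122), (258,15) and (340,108), all pestles level at 95.6 mm (fully down). The beaker is at (232,270). The top view shows the mallet standing on the mat. I'll pick the first tube, at (424,-369).

```bash
python3 plan.py 424 -369 150 92 0 424 -369 33.5 92 0 424 -369 180 92 0 490 -140 250 92 0 560 60 250 92 0
```

```text
[0.214, -0.257, 0.4, 0.0, 0.0, 0.0] rows 3.1  [423.9, -368.9, 150.0, 92.0, 0.0]
[0.0, 0.0, 0.466, 0.0, 0.0, 0.0] rows 2.8  [423.9, -368.9, 33.5, 92.0, 0.0]
[0.0, 0.0, -0.586, 0.0, 0.0, 0.0] rows 3.5  [423.9, -368.9, 180.0, 92.0, 0.0]
[0.906, 0.296, -0.28, 0.0, 0.0, 0.0] rows 6.0  [490.0, -139.9, 250.0, 92.0, 0.0]
[0.79, 0.308, 0.0, 0.0, 0.0, 0.0] rows 5.1  [560.0, 60.1, 250.0, 92.0, 0.0]
```

>>> carry_out(
  increments=[
    [0.214,-0.257,0.4,0,0,0,1],
    [0.214,-0.257,0.4,0,0,0,1],
    [0.214,-0.257,0.4,0,0,0,1],
    [0.214,-0.257,0.4,0,0,0,1],
    [0.214,-0.257,0.4,0,0,0,1],
    [0.214,-0.257,0.4,0,0,0,1],
    [0.214,-0.257,0.4,0,0,0,1],
  ],
)

```text
clock: 20.35
position: [426.3, -369.7, 151.5]
eef_rot: [2.179, 2.258, 0.001]
force: [-0.2, 0.4, -0.7]
gripper_width: 85.9
grasp_force: 0.0
```

>>> carry_out(
  increments=[
    [0,0,0.12,0,0,0,1],
    [0,0,0.24,0,0,0,1],
    [0,0,0.36,0,0,0,1],
    [0,0,0.44,0,0,0,1],
    [0,0,0.466,0,0,0,1],
    [0,0,0.466,0,0,0,1],
    [0,0,0.466,0,0,0,1],
    [0,0,0.466,0,0,0,-1],
    [0,0,0.466,0,0,0,-1],
    [0,0,0.466,0,0,0,-1],
    [0,0,0.466,0,0,0,-1],
    [0,0,0.466,0,0,0,-1],
    [0,0,0.466,0,0,0,-1],
    [0,0,0.466,0,0,0,-1],
    [0,0,0.466,0,0,0,-1],
    [0,0,0.466,0,0,0,-1],
  ],
  squeeze=60,
)

```text
clock: 21.68
position: [424.6, -369.2, 34.5]
eef_rot: [2.181, 2.259, 0.001]
force: [-1.6, 0.6, 8.4]
gripper_width: 40.8
grasp_force: 59.5
```

>>> carry_out(
  increments=[
    [0,0,-0.1,0,0,0,-1],
    [0,0,-0.25,0,0,0,-1],
    [0,0,-0.4,0,0,0,-1],
    [0,0,-0.55,0,0,0,-1],
    [0,0,-0.586,0,0,0,-1],
    [0,0,-0.586,0,0,0,-1],
  ],
)

```text
clock: 22.18
position: [425.6, -370.0, 183.0]
eef_rot: [2.178, 2.255, 0.002]
force: [-0.2, 0.7, -3.9]
gripper_width: 40.7
grasp_force: 62.2
```

>>> carry_out(
  increments=[
    [0.15,0.05,-0.1,0,0,0,-1],
    [0.3,0.1,-0.2,0,0,0,-1],
    [0.45,0.15,-0.28,0,0,0,-1],
    [0.6,0.2,-0.28,0,0,0,-1],
    [0.75,0.25,-0.28,0,0,0,-1],
    [0.906,0.296,-0.28,0,0,0,-1],
    [0.906,0.296,-0.28,0,0,0,-1],
    [0.906,0.296,-0.28,0,0,0,-1],
  ],
)

```text
clock: 22.85
position: [489.3, -136.9, 247.6]
eef_rot: [-2.175, -2.262, 0.001]
force: [-0.0, -0.8, -3.7]
gripper_width: 41.0
grasp_force: 62.1
```

>>> carry_out(
  increments=[
    [0.15,0.06,0,0,0,0,-1],
    [0.3,0.12,0,0,0,0,-1],
    [0.45,0.18,0,0,0,0,-1],
    [0.6,0.24,0,0,0,0,-1],
    [0.75,0.29,0,0,0,0,-1],
    [0.79,0.308,0,0,0,0,-1],
    [0.79,0.308,0,0,0,0,-1],
    [0.79,0.308,0,0,0,0,-1],
    [0.79,0.308,0,0,0,0,-1],
    [0.79,0.308,0,0,0,0,-1],
    [0.79,0.308,0,0,0,0,-1],
  ],
)

```text
clock: 23.77
position: [559.8, 58.7, 249.8]
eef_rot: [-2.184, -2.258, -0.0]
force: [-0.4, -0.7, -3.6]
gripper_width: 41.1
grasp_force: 62.1
```

```bash
cat > hand.py <<'E'
from h import *
s=r.sense();T=R.from_rotvec(s["eef_rot"]);print(s["clock"],s["position"],s["force"],s["gripper_width"])
d=r.get_image("wrist");W=world(d);D=d["depth"]
L=T.inv().apply((W-s["position"]).reshape(-1,3)).reshape(W.shape)
m=(D>0)&(np.hypot(L[...,0],L[...,1])<40)&(L[...,2]>-75)&(L[...,2]<60)
print("in hand, tool frame: n",m.sum(),"z pct",np.round(np.percentile(L[m][:,2],[1,10,50,90,99]),1) if m.any() else "")
q=L[m&(np.abs(L[...,2]+63)<4)]
if len(q)>20: print("pestle top?",len(q),np.round(q.mean(0),1),cv2.minEnclosingCircle(q[:,:2].astype(np.float32)))
print("seats");[print(x) for x in clusters(W,112,122,(480,640,90,480),D,60)]
print("floor");[print(x) for x in clusters(W,92,111.5,(510,640,90,480),D,200)]
cv2.imwrite("pics/hand.png",d["img"][:,:,::-1])
E
python3 hand.py
```

```text
23.7667 [559.78587468  58.70490416 249.81329293] [-0.39100949 -0.68462941 -3.64461907] 41.06923825711532
in hand, tool frame: n 24784 z pct [-74.6 -67.6 -52.5  -4.   17.5]
pestle top? 3786 [  7.2  -0.4 -61.2] ((11.593239784240723, -0.35814762115478516), 30.91309928894043)
seats
(np.int32(101), array([562. , 204.1, 114.6]), array([423.,   2.]), array([561.9, 205.1,  12.7]))
(np.int32(1524), array([563.7, 163.4, 115.4]), array([423.,  91.]), array([563.5, 161. ,  34.6]))
floor
(np.int32(450), array([561.5, 204.9,  95.9]), array([421.,  10.]), array([562.3, 209.6,  23.6]))
(np.int32(4492), array([563.6, 162.2, 107.8]), array([422.,  96.]), array([563.6, 161. ,  30.4]))
```

View pics/hand.png

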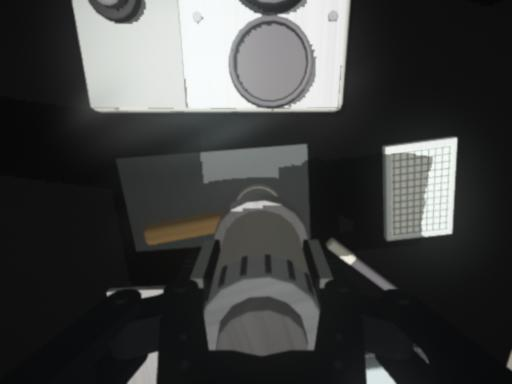

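The wrist view shows the tube upright in the fingers at (260,290), seat 4 at (272,62), and the mallet still on the mat at (255,195).

```bash
cat > off.py <<'E'
from h import *
s=r.sense();T=R.from_rotvec(s["eef_rot"])
d=r.get_image("wrist");W=world(d);D=d["depth"]
L=T.inv().apply((W-s["position"]).reshape(-1,3)).reshape(W.shape)
for n,lo,hi,rad in(("body",-34,-24,21),("collar",-52,-42,21.5),("foot",12,20,26)):
    q=L[(D>0)&(L[...,2]>lo)&(L[...,2]<hi)&(abs(L[...,1])<6)&(L[...,0]>0)&(L[...,0]<45)]
    if len(q)>10: print(n,len(q),"front x",np.round(np.percentile(q[:,0],[50,90,97]),1),"centre",round(np.percentile(q[:,0],90)-rad,1))
q=L[(D>0)&(L[...,2]>-66)&(L[...,2]<-57)&(np.hypot(L[...,0],L[...,1])<18)]
print("pestle",len(q),np.round([q[:,0].max(),q[:,1].min(),q[:,1].max(),np.median(q[:,2])],1) if len(q) else "")
E
python3 off.py; python3 plan.py 563.4 161.2 160 92 0 563.4 161.2 135 92 0
```

```text
body 338 front x [20.3 20.8 21. ] centre -0.2
collar 566 front x [20.8 21.8 22.1] centre 0.3
foot 115 front x [25.2 25.8 25.8] centre -0.2
pestle 3745 [ 15.2 -15.   14.3 -61. ]
[0.404, 0.028, 0.36, 0.0, 0.0, 0.0] rows 3.2  [563.5, 161.3, 160.0, 92.0, 0.0]
[0.0, 0.0, 0.1, 0.0, 0.0, 0.0] rows 0.6  [563.5, 161.3, 135.0, 92.0, 0.0]
```

>>> carry_out(
  increments=[
    [0.13,0.01,0.05,0,0,0,-1],
    [0.26,0.02,0.15,0,0,0,-1],
    [0.404,0.028,0.25,0,0,0,-1],
    [0.404,0.028,0.36,0,0,0,-1],
    [0.404,0.028,0.36,0,0,0,-1],
    [0.404,0.028,0.36,0,0,0,-1],
    [0.404,0.028,0.36,0,0,0,-1],
    [0.404,0.028,0.36,0,0,0,-1],
    [0.404,0.028,0.36,0,0,0,-1],
  ],
)

```text
clock: 24.62
position: [564.9, 160.9, 162.0]
eef_rot: [2.182, 2.258, 0.005]
force: [-0.1, -0.0, -3.1]
gripper_width: 41.1
grasp_force: 62.0
```

>>> carry_out(
  increments=[
    [0,0,0.03,0,0,0,-1],
    [0,0,0.06,0,0,0,-1],
    [0,0,0.1,0,0,0,-1],
    [0,0,0.1,0,0,0,-1],
    [0,0,0.1,0,0,0,-1],
    [0,0,0.1,0,0,0,-1],
  ],
)

```text
clock: 25.12
position: [563.5, 161.5, 134.8]
eef_rot: [-2.182, -2.26, -0.0]
force: [0.5, 0.5, -3.3]
gripper_width: 40.8
grasp_force: 62.5
```

>>> carry_out(
  increments=[
    [0,0,0.01,0,0,0,-1],
    [0,0,0.02,0,0,0,-1],
    [0,0,0.03,0,0,0,-1],
    [0,0,0.04,0,0,0,-1],
    [0,0,0.048,0,0,0,-1],
    [0,0,0.048,0,0,0,-1],
    [0,0,0.048,0,0,0,-1],
  ],
)

```text
clock: 25.7
position: [564.1, 161.7, 124.0]
eef_rot: [2.181, 2.26, 0.003]
force: [-2.4, -0.0, 5.3]
gripper_width: 40.9
grasp_force: 63.0
```

>>> carry_out(
  increments=[
    [0,0,0.006,0,0,0,-1],
    [0,0,0.012,0,0,0,-1],
    [0,0,0.014,0,0,0,-1],
    [0,0,0.014,0,0,0,-1],
  ],
)

```text
clock: 26.03
position: [564.2, 161.7, 120.6]
eef_rot: [2.181, 2.26, 0.003]
force: [-2.8, -0.8, 6.9]
gripper_width: 41.1
grasp_force: 63.1
```

>>> carry_out(
  increments=[
    [0,0,0.004,0,0,0,-1],
    [0,0,0.006,0,0,0,-1],
    [0,0,0.006,0,0,0,-1],
    [0,0,0.006,0,0,0,-1],
  ],
)

```text
clock: 26.37
position: [564.2, 161.8, 120.3]
eef_rot: [2.181, 2.26, 0.003]
force: [-5.8, -2.1, 17.5]
gripper_width: 40.9
grasp_force: 64.3
```

```bash
python3 - <<'E'
import json;json.dump([563.5,161.3,118,92,0],open("cmd.json","w"))
E
python3 plan.py 563.5 161.3 250 92 0 540 -60 250 92 0
```

```text
[0.0, 0.0, -0.528, 0.0, 0.0, 0.0] rows 3.2  [563.5, 161.3, 250.0, 92.0, 0.0]
[-0.881, -0.125, 0.0, 0.0, 0.0, 0.0] rows 5.3  [540.0, -59.9, 250.0, 92.0, 0.0]
```

>>> carry_out(
  increments=[
    [0,0,-0.004,0,0,0,1],
    [0,0,-0.004,0,0,0,1],
    [0,0,-0.004,0,0,0,1],
    [0,0,-0.004,0,0,0,1],
    [0,0,-0.004,0,0,0,1],
    [0,0,-0.004,0,0,0,1],
    [0,0,-0.004,0,0,0,1],
    [0,0,-0.1,0,0,0,1],
    [0,0,-0.25,0,0,0,1],
    [0,0,-0.4,0,0,0,1],
    [0,0,-0.528,0,0,0,1],
    [0,0,-0.528,0,0,0,1],
  ],
)

```text
clock: 27.37
position: [567.3, 162.4, 257.2]
eef_rot: [2.178, 2.256, 0.017]
force: [0.0, 0.5, 0.6]
gripper_width: 85.2
grasp_force: 0.0
```

>>> carry_out(
  increments=[
    [-0.881,-0.125,0,0,0,0,1],
    [-0.881,-0.125,0,0,0,0,1],
    [-0.881,-0.125,0,0,0,0,1],
    [-0.881,-0.125,0,0,0,0,1],
    [-0.881,-0.125,0,0,0,0,1],
    [-0.881,-0.125,0,0,0,0,1],
    [-0.881,-0.125,0,0,0,0,1],
    [-0.881,-0.125,0,0,0,0,1],
    [-0.881,-0.125,0,0,0,0,1],
  ],
)

```text
clock: 28.12
position: [540.1, -59.1, 249.7]
eef_rot: [-2.182, -2.26, -0.001]
force: [0.1, 0.1, 0.3]
gripper_width: 85.5
grasp_force: 0.0
```

```bash
cat > chk.py <<'E'
from h import *
import sys
print(r.sense()["clock"],r.sense()["position"])
t=r.get_image("top");W=world(t);D=t["depth"];s=r.get_image("side");S=world(s)
print("top tubes");[print(x) for x in clusters(W,90,101,(350,650,-450,-80),D,15)]
print("top mallet");[print(x) for x in clusters(W,57,70,(300,800,-60,80),D,20)]
print("top seated pestles");[print(x) for x in clusters(W,174,200,(500,640,90,480),D,5)]
print("side seated");[print(x) for x in clusters(S,176,200,(500,640,90,480),s["depth"],5)]
w=r.get_image("wrist");X=world(w)
print("wrist seated");[print(x) for x in clusters(X,174,200,(500,640,90,480),w["depth"],30)]
print("wrist tubes");[print(x) for x in clusters(X,90,101,(350,650,-450,-80),w["depth"],100)]
cv2.imwrite("pics/%s.png"%sys.argv[1],np.hstack([w["img"][:,:,::-1],s["img"][100:292,150:294,::-1].repeat(2,0).repeat(2,1)]))
E
python3 chk.py c1; python3 plan.py 562.4 -230 250 92 0 562.4 -352.8 150 92 0 562.4 -352.8 33.5 92 0 562.4 -352.8 180 92 0 562.4 -150 250 92 0 561 60 250 92 0
```

```text
28.1167 [540.10223422 -59.06804763 249.66988783]
top tubes
(np.int32(52), array([ 564.3, -350.4,   94. ]), array([536., 274.]), array([ 563. , -348.8,   20.6]))
(np.int32(72), array([ 539.1, -191. ,   93.9]), array([469., 286.]), array([ 538.3, -190.6,   22.3]))
(np.int32(49), array([ 481.4, -272.5,   94.8]), array([505., 310.]), array([ 483.2, -272.2,   19.1]))
top mallet
(np.int32(24), array([570.9, -15.3,  62.1]), array([393., 276.]), array([572.5, -17.5,  11.9]))
top seated pestles
(np.int32(73), array([561.1, 162.5, 180.6]), array([312., 272.]), array([561.1, 162.2,  21.3]))
side seated
(np.int32(21), array([567.8, 156. , 179.9]), array([403., 237.]), array([567.3, 158.8,  13.5]))
wrist seated
wrist tubes
(np.int32(1121), array([ 539.4, -191.1,   91.6]), array([401., 457.]), array([ 539.6, -191.5,   23.2]))
(np.int32(275), array([ 480. , -266.8,   94.6]), array([318., 545.]), array([ 482. , -272.2,   15.2]))
[-0.683, 0.066, 0.0, 0.0, 0.0, 0.0] rows 4.1  [562.4, -230.0, 250.0, 92.0, 0.0]
[-0.491, -0.017, 0.4, 0.0, 0.0, 0.0] rows 3.8  [562.4, -352.8, 150.0, 92.0, 0.0]
[0.0, 0.0, 0.466, 0.0, 0.0, 0.0] rows 2.8  [562.4, -352.8, 33.5, 92.0, 0.0]
[0.0, 0.0, -0.586, 0.0, 0.0, 0.0] rows 3.5  [562.4, -352.8, 180.0, 92.0, 0.0]
[0.811, 0.028, -0.28, 0.0, 0.0, 0.0] rows 5.1  [562.4, -149.9, 250.0, 92.0, 0.0]
[0.839, 0.024, 0.0, 0.0, 0.0, 0.0] rows 5.0  [561.0, 59.9, 250.0, 92.0, 0.0]
```

View pics/c1.png

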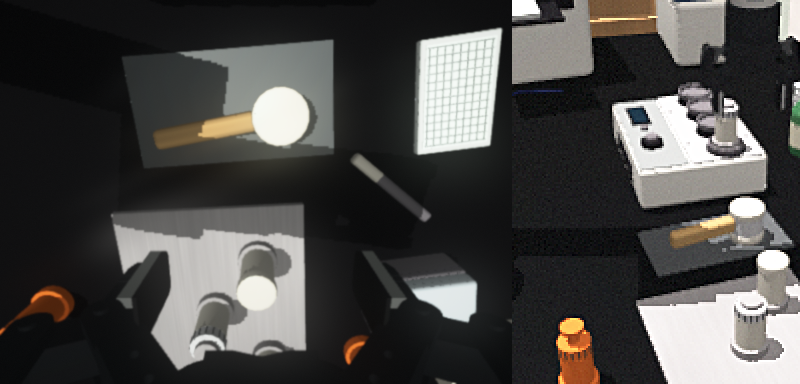

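The tube stands upright in the front seat (side crop at (725,130)) with its pestle top at about 181 mm, so that seat is home. The mallet, at (280,115) in the wrist view, and the other tubes are unmoved. I'll pick the second tube.

>>> carry_out(
  increments=[
    [-0.683,0.066,0,0,0,0,1],
    [-0.683,0.066,0,0,0,0,1],
    [-0.683,0.066,0,0,0,0,1],
    [-0.683,0.066,0,0,0,0,1],
    [-0.683,0.066,0,0,0,0,1],
    [-0.683,0.066,0,0,0,0,1],
  ],
)

```text
clock: 28.77
position: [563.1, -231.2, 249.6]
eef_rot: [2.184, 2.258, 0.001]
force: [-1.4, 0.2, -0.1]
gripper_width: 85.6
grasp_force: 0.0
```

>>> carry_out(
  increments=[
    [-0.491,-0.017,0.1,0,0,0,1],
    [-0.491,-0.017,0.2,0,0,0,1],
    [-0.491,-0.017,0.3,0,0,0,1],
    [-0.491,-0.017,0.4,0,0,0,1],
    [-0.491,-0.017,0.4,0,0,0,1],
    [-0.491,-0.017,0.4,0,0,0,1],
    [-0.491,-0.017,0.4,0,0,0,1],
    [-0.491,-0.017,0.4,0,0,0,1],
    [-0.491,-0.017,0.4,0,0,0,1],
  ],
)

```text
clock: 29.52
position: [564.3, -351.7, 152.4]
eef_rot: [2.177, 2.26, 0.003]
force: [0.2, -1.0, 0.6]
gripper_width: 85.6
grasp_force: 0.0
```

Run:
```python
from h import *
s=r.sense();print(s["position"]);w=r.get_image("wrist");X=world(w)
[print(x) for x in clusters(X,90,101,(350,650,-450,-80),w["depth"],100)]
d=r.get_image("side");S=world(d)
[print(x) for x in clusters(S,90,101,(350,650,-450,-80),d["depth"],20)]
```

```text
[ 564.33445732 -351.70776873  152.42669532]
(np.int32(2154), array([ 484.1, -273.8,   95.4]), array([206., 137.]), array([ 483.5, -274. ,   15.1]))
(np.int32(1424), array([ 563. , -351.6,   95.3]), array([405., 334.]), array([ 563. , -352.4,   15. ]))
(np.int32(103), array([ 535. , -195. ,   93.1]), array([435., 359.]), array([ 537. , -194.3,   23. ]))
(np.int32(93), array([ 482.4, -277.4,   95.7]), array([420., 391.]), array([ 481.7, -276.4,   18.4]))
(np.int32(99), array([ 563.3, -356.1,   95.7]), array([484., 414.]), array([ 565.1, -354.4,   15.9]))
```

Aligned: t1 at (563,-352.4). Descend and grip.

>>> carry_out(
  increments=[
    [0,0,0.12,0,0,0,1],
    [0,0,0.24,0,0,0,1],
    [0,0,0.36,0,0,0,1],
    [0,0,0.44,0,0,0,1],
    [0,0,0.466,0,0,0,1],
    [0,0,0.466,0,0,0,1],
    [0,0,0.466,0,0,0,1],
    [0,0,0.466,0,0,0,-1],
    [0,0,0.466,0,0,0,-1],
    [0,0,0.466,0,0,0,-1],
    [0,0,0.466,0,0,0,-1],
    [0,0,0.466,0,0,0,-1],
    [0,0,0.466,0,0,0,-1],
    [0,0,0.466,0,0,0,-1],
    [0,0,0.466,0,0,0,-1],
    [0,0,0.466,0,0,0,-1],
  ],
  squeeze=60,
)

```text
clock: 30.95
position: [563.4, -353.0, 34.8]
eef_rot: [2.181, 2.259, 0.001]
force: [-1.4, 1.2, 6.6]
gripper_width: 41.1
grasp_force: 60.0
```

>>> carry_out(
  increments=[
    [0,0,-0.1,0,0,0,-1],
    [0,0,-0.25,0,0,0,-1],
    [0,0,-0.4,0,0,0,-1],
    [0,0,-0.55,0,0,0,-1],
    [0,0,-0.586,0,0,0,-1],
    [0,0,-0.586,0,0,0,-1],
  ],
)

```text
clock: 31.45
position: [564.4, -353.7, 183.7]
eef_rot: [2.177, 2.255, 0.003]
force: [-0.4, -0.1, -4.1]
gripper_width: 40.9
grasp_force: 61.8
```

>>> carry_out(
  increments=[
    [0.15,0.005,-0.15,0,0,0,-1],
    [0.3,0.01,-0.28,0,0,0,-1],
    [0.45,0.015,-0.28,0,0,0,-1],
    [0.6,0.02,-0.28,0,0,0,-1],
    [0.75,0.025,-0.28,0,0,0,-1],
    [0.811,0.028,-0.28,0,0,0,-1],
    [0.811,0.028,-0.28,0,0,0,-1],
    [0.811,0.028,-0.28,0,0,0,-1],
  ],
)

```text
clock: 32.12
position: [561.3, -148.3, 247.6]
eef_rot: [-2.177, -2.261, 0.002]
force: [0.8, 0.1, -2.8]
gripper_width: 41.1
grasp_force: 62.0
```

>>> carry_out(
  increments=[
    [0.15,0.005,0,0,0,0,-1],
    [0.3,0.01,0,0,0,0,-1],
    [0.45,0.014,0,0,0,0,-1],
    [0.6,0.018,0,0,0,0,-1],
    [0.75,0.022,0,0,0,0,-1],
    [0.839,0.024,0,0,0,0,-1],
    [0.839,0.024,0,0,0,0,-1],
    [0.839,0.024,0,0,0,0,-1],
    [0.839,0.024,0,0,0,0,-1],
    [0.839,0.024,0,0,0,0,-1],
  ],
)

```text
clock: 32.95
position: [561.0, 58.6, 249.2]
eef_rot: [-2.183, -2.258, 0.001]
force: [-0.4, -0.2, -3.8]
gripper_width: 40.7
grasp_force: 62.0
```

```bash
python3 hand.py;python3 off.py
```

```text
32.95 [561.03387604  58.62250359 249.24957401] [-0.35768189 -0.1922719  -3.8347727 ] 40.711554965182906
in hand, tool frame: n 24784 z pct [-74.6 -67.6 -52.3  -4.   17.7]
pestle top? 3797 [  7.   -0.5 -61. ] ((12.03865909576416, -0.5393266677856445), 30.89181137084961)
seats
(np.int32(85), array([562.1, 203.9, 114.5]), array([421.,   2.]), array([562.2, 205.1,  12. ]))
floor
(np.int32(446), array([561.6, 204.9,  95.7]), array([419.,  10.]), array([560.9, 209.6,  24.5]))
(np.int32(2116), array([560.1, 147.1, 100.9]), array([412., 126.]), array([563.6, 161. ,  37.2]))
body 345 front x [20.5 20.9 21.1] centre -0.1
collar 618 front x [21.1 21.8 22.2] centre 0.3
foot 141 front x [25.4 26.  26.2] centre -0.0
pestle 3786 [ 15.6 -15.4  14.1 -60.7]
```

```bash
python3 plan.py 561 140 250 92 0
```

```text
[0.32, 0.011, 0.0, 0.0, 0.0, 0.0] rows 1.9  [561.0, 139.9, 250.0, 92.0, 0.0]
```

>>> carry_out(
  increments=[
    [0.12,0,0,0,0,0,-1],
    [0.24,0,0,0,0,0,-1],
    [0.32,0.011,0,0,0,0,-1],
    [0.32,0.011,0,0,0,0,-1],
    [0.32,0.011,0,0,0,0,-1],
    [0.32,0.011,0,0,0,0,-1],
    [0.32,0.011,0,0,0,0,-1],
  ],
)

```text
clock: 33.63
position: [561.1, 138.9, 250.0]
eef_rot: [2.183, 2.259, 0.001]
force: [-0.8, -0.3, -3.7]
gripper_width: 40.7
grasp_force: 62.0
```

```bash
python3 hand.py; python3 plan.py 560.9 236.9 160 92 0 560.9 236.9 135 92 0
```

```text
33.6333 [561.06994724 138.92811082 250.00290004] [-0.7716395  -0.26374404 -3.70201492] 40.7203168467822
in hand, tool frame: n 24816 z pct [-74.6 -67.6 -52.3  -4.1  17.4]
pestle top? 3818 [  7.   -0.6 -60.9] ((12.138458251953125, -0.5962228775024414), 30.706886291503906)
seats
(np.int32(321), array([558.9, 282.1, 115.1]), array([414.,   7.]), array([558.9, 285.4,  20.1]))
(np.int32(1511), array([560.7, 239.3, 115.4]), array([414., 100.]), array([560.7, 237.2,  34.7]))
floor
(np.int32(547), array([558.7, 281.9,  96.4]), array([413.,  16.]), array([558.6, 289.7,  27.9]))
(np.int32(4438), array([560.8, 238.2, 107.8]), array([414., 104.]), array([560.7, 237.2,  30.4]))
(np.int32(1959), array([562.3, 177.1, 101.5]), array([413., 218.]), array([563.9, 161.3,  36.8]))
[0.388, 0.013, 0.36, 0.0, 0.0, 0.0] rows 3.2  [560.9, 237.0, 160.0, 92.0, 0.0]
[0.0, 0.0, 0.1, 0.0, 0.0, 0.0] rows 0.6  [560.9, 237.0, 135.0, 92.0, 0.0]
```

>>> carry_out(
  increments=[
    [0.13,0.005,0,0,0,0,-1],
    [0.26,0.01,0,0,0,0,-1],
    [0.388,0.013,0.02,0,0,0,-1],
    [0.388,0.013,0.1,0,0,0,-1],
    [0.388,0.013,0.22,0,0,0,-1],
    [0.388,0.013,0.36,0,0,0,-1],
    [0.388,0.013,0.36,0,0,0,-1],
    [0.388,0.013,0.36,0,0,0,-1],
    [0.388,0.013,0.36,0,0,0,-1],
    [0.388,0.013,0.36,0,0,0,-1],
    [0.388,0.013,0.36,0,0,0,-1],
  ],
)

```text
clock: 34.6
position: [562.5, 237.4, 162.5]
eef_rot: [2.181, 2.258, 0.007]
force: [-0.1, 0.3, -3.1]
gripper_width: 40.9
grasp_force: 62.0
```

>>> carry_out(
  increments=[
    [0,0,0.03,0,0,0,-1],
    [0,0,0.06,0,0,0,-1],
    [0,0,0.1,0,0,0,-1],
    [0,0,0.1,0,0,0,-1],
    [0,0,0.1,0,0,0,-1],
    [0,0,0.1,0,0,0,-1],
  ],
)

```text
clock: 35.1
position: [560.8, 237.2, 134.7]
eef_rot: [-2.182, -2.26, 0.0]
force: [0.3, -0.9, -3.2]
gripper_width: 41.4
grasp_force: 62.3
```

>>> carry_out(
  increments=[
    [0,0,0.01,0,0,0,-1],
    [0,0,0.02,0,0,0,-1],
    [0,0,0.03,0,0,0,-1],
    [0,0,0.04,0,0,0,-1],
    [0,0,0.05,0,0,0,-1],
    [0,0,0.06,0,0,0,-1],
    [0,0,0.062,0,0,0,-1],
    [0,0,0.062,0,0,0,-1],
  ],
)

```text
clock: 35.77
position: [561.4, 237.4, 120.8]
eef_rot: [2.182, 2.26, 0.003]
force: [-2.6, -0.3, 4.5]
gripper_width: 41.0
grasp_force: 63.2
```

>>> carry_out(
  increments=[
    [0,0,0.004,0,0,0,-1],
    [0,0,0.006,0,0,0,-1],
    [0,0,0.006,0,0,0,-1],
    [0,0,0.006,0,0,0,-1],
  ],
)

```text
clock: 36.1
position: [561.5, 237.5, 120.7]
eef_rot: [2.182, 2.26, 0.003]
force: [-6.2, -2.8, 17.4]
gripper_width: 41.0
grasp_force: 64.3
```

>>> carry_out(
  increments=[
    [0,0,-0.004,0,0,0,1],
    [0,0,-0.004,0,0,0,1],
    [0,0,-0.004,0,0,0,1],
    [0,0,-0.004,0,0,0,1],
    [0,0,-0.004,0,0,0,1],
    [0,0,-0.004,0,0,0,1],
    [0,0,-0.004,0,0,0,1],
    [0,0,-0.1,0,0,0,1],
    [0,0,-0.25,0,0,0,1],
    [0,0,-0.4,0,0,0,1],
    [0,0,-0.528,0,0,0,1],
    [0,0,-0.528,0,0,0,1],
  ],
)

```text
clock: 37.1
position: [564.5, 238.6, 257.4]
eef_rot: [2.178, 2.257, 0.018]
force: [0.8, 0.4, 0.7]
gripper_width: 85.5
grasp_force: 0.0
```

```bash
python3 - <<'E'
import json;json.dump([560.9,237,250,92,0],open("cmd.json","w"))
E
python3 plan.py 540 0 250 92 0 483.6 -230 250 92 0 483.6 -274.3 150 92 0 483.6 -274.3 33.5 92 0 483.6 -274.3 180 92 0 540 -40 250 92 0 558.5 190 250 92 0
```

```text
[-0.945, -0.117, 0.0, 0.0, 0.0, 0.0] rows 5.7  [539.9, -0.1, 250.0, 92.0, 0.0]
[-0.911, -0.257, 0.0, 0.0, 0.0, 0.0] rows 5.7  [483.7, -230.0, 250.0, 92.0, 0.0]
[-0.177, -0.006, 0.4, 0.0, 0.0, 0.0] rows 2.6  [483.7, -274.3, 150.0, 92.0, 0.0]
[0.0, 0.0, 0.466, 0.0, 0.0, 0.0] rows 2.8  [483.7, -274.3, 33.5, 92.0, 0.0]
[0.0, 0.0, -0.586, 0.0, 0.0, 0.0] rows 3.5  [483.7, -274.3, 180.0, 92.0, 0.0]
[0.929, 0.258, -0.28, 0.0, 0.0, 0.0] rows 6.0  [540.1, -39.9, 250.0, 92.0, 0.0]
[0.916, 0.106, 0.0, 0.0, 0.0, 0.0] rows 5.5  [558.5, 189.9, 250.0, 92.0, 0.0]
```

>>> carry_out(
  increments=[
    [-0.945,-0.117,0,0,0,0,1],
    [-0.945,-0.117,0,0,0,0,1],
    [-0.945,-0.117,0,0,0,0,1],
    [-0.945,-0.117,0,0,0,0,1],
    [-0.945,-0.117,0,0,0,0,1],
    [-0.945,-0.117,0,0,0,0,1],
    [-0.945,-0.117,0,0,0,0,1],
    [-0.945,-0.117,0,0,0,0,1],
  ],
)

```text
clock: 37.77
position: [539.9, -1.5, 249.9]
eef_rot: [-2.186, -2.257, -0.001]
force: [0.6, 0.8, 0.9]
gripper_width: 85.4
grasp_force: 0.0
```

>>> carry_out(
  increments=[
    [-0.911,-0.257,0,0,0,0,1],
    [-0.911,-0.257,0,0,0,0,1],
    [-0.911,-0.257,0,0,0,0,1],
    [-0.911,-0.257,0,0,0,0,1],
    [-0.911,-0.257,0,0,0,0,1],
    [-0.911,-0.257,0,0,0,0,1],
    [-0.911,-0.257,0,0,0,0,1],
    [-0.911,-0.257,0,0,0,0,1],
  ],
)

```text
clock: 38.43
position: [484.0, -230.2, 249.6]
eef_rot: [-2.184, -2.258, -0.002]
force: [-0.5, 0.8, 0.6]
gripper_width: 85.4
grasp_force: 0.0
```

>>> carry_out(
  increments=[
    [-0.177,-0.006,0.1,0,0,0,1],
    [-0.177,-0.006,0.2,0,0,0,1],
    [-0.177,-0.006,0.3,0,0,0,1],
    [-0.177,-0.006,0.4,0,0,0,1],
    [-0.177,-0.006,0.4,0,0,0,1],
    [-0.177,-0.006,0.4,0,0,0,1],
    [-0.177,-0.006,0.4,0,0,0,1],
    [-0.177,-0.006,0.4,0,0,0,1],
  ],
)

```text
clock: 39.1
position: [485.4, -273.9, 151.6]
eef_rot: [2.179, 2.26, 0.002]
force: [-0.8, 0.4, 0.2]
gripper_width: 85.4
grasp_force: 0.0
```

```bash
python3 chk.py c2
```

```text
39.1 [ 485.38904744 -273.85986034  151.55113499]
top tubes
(np.int32(70), array([ 537.3, -189.4,   93.7]), array([468., 287.]), array([ 537.7, -191.1,   22.8]))
top mallet
(np.int32(164), array([555.9,  -1. ,  63. ]), array([387., 283.]), array([553.4,   1.2,  31.4]))
top seated pestles
(np.int32(83), array([562. , 162.4, 179.6]), array([312., 272.]), array([561.1, 162.9,  21.5]))
(np.int32(85), array([555.3, 240. , 179.7]), array([277., 276.]), array([556. , 238.9,  21.9]))
side seated
(np.int32(25), array([556.5, 232. , 180.4]), array([390., 225.]), array([558.1, 233.6,  15.1]))
(np.int32(14), array([556.4, 159.7, 180.4]), array([398., 237.]), array([561.5, 160.3,  12.3]))
wrist seated
wrist tubes
(np.int32(4389), array([ 539.1, -191.7,   91.7]), array([555., 138.]), array([ 539.4, -192.1,   22.6]))
(np.int32(1446), array([ 483.2, -272.7,   95.4]), array([404., 332.]), array([ 483.1, -273.7,   15. ]))
```

Both seated tubes are home (about 180 mm) and the third is under the gripper. Grip it and carry it.

>>> carry_out(
  increments=[
    [0,0,0.12,0,0,0,1],
    [0,0,0.24,0,0,0,1],
    [0,0,0.36,0,0,0,1],
    [0,0,0.44,0,0,0,1],
    [0,0,0.466,0,0,0,1],
    [0,0,0.466,0,0,0,1],
    [0,0,0.466,0,0,0,1],
    [0,0,0.466,0,0,0,-1],
    [0,0,0.466,0,0,0,-1],
    [0,0,0.466,0,0,0,-1],
    [0,0,0.466,0,0,0,-1],
    [0,0,0.466,0,0,0,-1],
    [0,0,0.466,0,0,0,-1],
    [0,0,0.466,0,0,0,-1],
    [0,0,0.466,0,0,0,-1],
    [0,0,0.466,0,0,0,-1],
  ],
  squeeze=60,
)

```text
clock: 40.58
position: [484.4, -274.3, 34.5]
eef_rot: [2.181, 2.259, 0.002]
force: [-2.3, -0.2, 7.4]
gripper_width: 41.4
grasp_force: 59.5
```

>>> carry_out(
  increments=[
    [0,0,-0.1,0,0,0,-1],
    [0,0,-0.25,0,0,0,-1],
    [0,0,-0.4,0,0,0,-1],
    [0,0,-0.55,0,0,0,-1],
    [0,0,-0.586,0,0,0,-1],
    [0,0,-0.586,0,0,0,-1],
  ],
)

```text
clock: 41.08
position: [485.6, -275.0, 183.0]
eef_rot: [2.178, 2.256, 0.004]
force: [0.3, 0.1, -4.1]
gripper_width: 40.7
grasp_force: 62.3
```

>>> carry_out(
  increments=[
    [0.15,0.04,-0.15,0,0,0,-1],
    [0.3,0.08,-0.28,0,0,0,-1],
    [0.45,0.12,-0.28,0,0,0,-1],
    [0.6,0.16,-0.28,0,0,0,-1],
    [0.75,0.21,-0.28,0,0,0,-1],
    [0.9,0.25,-0.28,0,0,0,-1],
    [0.929,0.258,-0.28,0,0,0,-1],
    [0.929,0.258,-0.28,0,0,0,-1],
    [0.929,0.258,-0.28,0,0,0,-1],
  ],
)

```text
clock: 41.83
position: [539.0, -38.9, 247.6]
eef_rot: [-2.177, -2.261, 0.003]
force: [0.2, 0.0, -2.5]
gripper_width: 41.1
grasp_force: 62.1
```

>>> carry_out(
  increments=[
    [0.15,0.02,0,0,0,0,-1],
    [0.3,0.04,0,0,0,0,-1],
    [0.45,0.06,0,0,0,0,-1],
    [0.6,0.08,0,0,0,0,-1],
    [0.75,0.09,0,0,0,0,-1],
    [0.87,0.1,0,0,0,0,-1],
    [0.916,0.106,0,0,0,0,-1],
    [0.916,0.106,0,0,0,0,-1],
    [0.916,0.106,0,0,0,0,-1],
    [0.916,0.106,0,0,0,0,-1],
    [0.916,0.106,0,0,0,0,-1],
    [0.916,0.106,0,0,0,0,-1],
  ],
)

```text
clock: 42.83
position: [558.6, 188.5, 250.0]
eef_rot: [2.184, 2.258, 0.0]
force: [0.6, -0.8, -3.4]
gripper_width: 41.2
grasp_force: 62.2
```

```bash
python3 hand.py;python3 off.py; python3 plan.py 558.2 313 160 92 0 558.2 313 135 92 0
```

```text
42.8333 [558.63782716 188.48655369 249.95824747] [ 0.63777935 -0.78992155 -3.3848009 ] 41.182768528361
in hand, tool frame: n 24829 z pct [-74.5 -67.5 -52.6  -4.3  17.3]
pestle top? 3893 [  7.4  -0.4 -61.2] ((12.306779861450195, -0.5103921890258789), 30.70611000061035)
seats
(np.int32(1187), array([558.2, 304.4, 115.4]), array([415.,  67.]), array([558. , 312.6,  34.5]))
(np.int32(72), array([566.5, 181.1, 116.6]), array([422., 300.]), array([566.4, 177.2,  13.7]))
floor
(np.int32(4549), array([558. , 312.5, 107.8]), array([415.,  52.]), array([557.9, 313.1,  30.3]))
(np.int32(280), array([557.2, 284.1,  93.7]), array([412., 113.]), array([557.7, 300.5,  34.5]))
(np.int32(1924), array([563.9, 252. , 101.1]), array([421., 173.]), array([560.6, 237.3,  37.2]))
(np.int32(1517), array([565.6, 182.7, 101. ]), array([420., 289.]), array([564.1, 161.9,  36.7]))
body 338 front x [20.7 21.3 21.5] centre 0.3
collar 560 front x [21.2 22.2 22.6] centre 0.7
foot 115 front x [25.7 26.2 26.5] centre 0.2
pestle 3872 [ 16.  -15.4  14.5 -61. ]
[0.492, 0.016, 0.36, 0.0, 0.0, 0.0] rows 3.7  [558.2, 313.0, 160.0, 92.0, 0.0]
[0.0, 0.0, 0.1, 0.0, 0.0, 0.0] rows 0.6  [558.2, 313.0, 135.0, 92.0, 0.0]
```

>>> carry_out(
  increments=[
    [0.13,0.005,0,0,0,0,-1],
    [0.26,0.01,0,0,0,0,-1],
    [0.39,0.013,0,0,0,0,-1],
    [0.492,0.016,0.05,0,0,0,-1],
    [0.492,0.016,0.15,0,0,0,-1],
    [0.492,0.016,0.26,0,0,0,-1],
    [0.492,0.016,0.36,0,0,0,-1],
    [0.492,0.016,0.36,0,0,0,-1],
    [0.492,0.016,0.36,0,0,0,-1],
    [0.492,0.016,0.36,0,0,0,-1],
    [0.492,0.016,0.36,0,0,0,-1],
  ],
)

```text
clock: 43.85
position: [559.7, 313.6, 162.4]
eef_rot: [2.182, 2.259, 0.007]
force: [-0.3, 0.9, -3.3]
gripper_width: 40.9
grasp_force: 62.2
```

>>> carry_out(
  increments=[
    [0,0,0.03,0,0,0,-1],
    [0,0,0.06,0,0,0,-1],
    [0,0,0.1,0,0,0,-1],
    [0,0,0.1,0,0,0,-1],
    [0,0,0.1,0,0,0,-1],
    [0,0,0.1,0,0,0,-1],
  ],
)

```text
clock: 44.35
position: [558.2, 313.1, 134.9]
eef_rot: [-2.182, -2.26, -0.0]
force: [-0.3, 0.3, -2.8]
gripper_width: 41.2
grasp_force: 62.1
```

>>> carry_out(
  increments=[
    [0,0,0.01,0,0,0,-1],
    [0,0,0.02,0,0,0,-1],
    [0,0,0.03,0,0,0,-1],
    [0,0,0.04,0,0,0,-1],
    [0,0,0.05,0,0,0,-1],
    [0,0,0.06,0,0,0,-1],
    [0,0,0.062,0,0,0,-1],
    [0,0,0.062,0,0,0,-1],
  ],
)

```text
clock: 45.02
position: [558.8, 313.6, 121.1]
eef_rot: [2.181, 2.26, 0.004]
force: [-2.6, -1.9, 6.2]
gripper_width: 41.1
grasp_force: 63.1
```

>>> carry_out(
  increments=[
    [0,0,0.004,0,0,0,-1],
    [0,0,0.006,0,0,0,-1],
    [0,0,0.006,0,0,0,-1],
    [0,0,0.006,0,0,0,-1],
  ],
)

```text
clock: 45.35
position: [558.9, 313.6, 120.4]
eef_rot: [2.181, 2.26, 0.004]
force: [-4.7, -1.8, 12.3]
gripper_width: 40.8
grasp_force: 63.8
```

>>> carry_out(
  increments=[
    [0,0,0.003,0,0,0,-1],
    [0,0,0.003,0,0,0,-1],
    [0,0,0.003,0,0,0,-1],
  ],
)

```text
clock: 45.6
position: [558.9, 313.6, 120.4]
eef_rot: [2.181, 2.26, 0.004]
force: [-8.0, -3.4, 17.8]
gripper_width: 41.0
grasp_force: 64.3
```

>>> carry_out(
  increments=[
    [0,0,-0.006,0,0,0,1],
    [0,0,-0.006,0,0,0,1],
    [0,0,-0.006,0,0,0,1],
    [0,0,-0.006,0,0,0,1],
    [0,0,-0.006,0,0,0,1],
    [0,0,-0.006,0,0,0,1],
    [0,0,-0.006,0,0,0,1],
    [0,0,-0.1,0,0,0,1],
    [0,0,-0.25,0,0,0,1],
    [0,0,-0.4,0,0,0,1],
    [0,0,-0.531,0,0,0,1],
    [0,0,-0.531,0,0,0,1],
  ],
)

```text
clock: 46.6
position: [561.7, 315.0, 257.9]
eef_rot: [2.179, 2.258, 0.019]
force: [0.3, 0.6, 0.3]
gripper_width: 85.4
grasp_force: 0.0
```

```bash
python3 - <<'E'
import json;json.dump([558.2,313,250,92,0],open("cmd.json","w"))
E
python3 plan.py 434 120 250 92 0 434 211.2 160 92 0
```

```text
[-0.754, -0.523, 0.0, 0.0, 0.0, 0.0] rows 5.5  [434.1, 120.1, 250.0, 92.0, 0.0]
[0.364, 0.012, 0.36, 0.0, 0.0, 0.0] rows 3.1  [433.9, 211.1, 160.0, 92.0, 0.0]
```

>>> carry_out(
  increments=[
    [-0.754,-0.523,0,0,0,0,-1],
    [-0.754,-0.523,0,0,0,0,-1],
    [-0.754,-0.523,0,0,0,0,-1],
    [-0.754,-0.523,0,0,0,0,-1],
    [-0.754,-0.523,0,0,0,0,-1],
    [-0.754,-0.523,0,0,0,0,-1],
    [-0.754,-0.523,0,0,0,0,-1],
    [-0.754,-0.523,0,0,0,0,-1],
    [-0.754,-0.523,0,0,0,0,-1],
    [-0.754,-0.523,0,0,0,0,-1],
  ],
  squeeze=30,
)

```text
clock: 47.43
position: [435.1, 120.8, 250.1]
eef_rot: [2.181, 2.261, 0.002]
force: [0.2, -0.3, 0.7]
gripper_width: -0.0
grasp_force: 0.0
```

```bash
python3 chk.py c3
python3 - <<'E'
from h import *
s=r.sense();print(s["position"],s["gripper_width"]);w=r.get_image("wrist");X=world(w)
print("key");[print(x) for x in clusters(X,103,113,(390,470,150,280),w["depth"],100)]
print("seated");[print(x) for x in clusters(X,176,190,(480,650,90,480),w["depth"],100)]
E
```

```text
47.4333 [435.06578767 120.83478503 250.10213804]
top tubes
(np.int32(76), array([ 537. , -191.2,   93.5]), array([469., 287.]), array([ 537. , -191.1,   22.3]))
top mallet
(np.int32(172), array([ 5.563e+02, -2.000e-01,  6.250e+01]), array([386., 283.]), array([ 5.554e+02, -3.000e-01,  2.940e+01]))
top seated pestles
(np.int32(65), array([563.6, 163.1, 180.5]), array([312., 271.]), array([563.1, 162.4,  21.1]))
(np.int32(76), array([556.9, 238.4, 180.3]), array([278., 275.]), array([555.6, 239.2,  21.2]))
(np.int32(75), array([556.1, 311. , 180.5]), array([246., 276.]), array([557.7, 310.9,  20.8]))
side seated
(np.int32(23), array([557.6, 308. , 180.2]), array([383., 214.]), array([560.8, 309.1,  17.6]))
(np.int32(27), array([556.4, 231.7, 179.9]), array([390., 225.]), array([557.5, 232.2,  16.1]))
(np.int32(33), array([563.4, 156.7, 179.9]), array([401., 237.]), array([562.1, 160.5,  16.7]))
wrist seated
(np.int32(2697), array([555.8, 237.3, 180.6]), array([736.,  50.]), array([557.2, 237.5,  20.5]))
(np.int32(1873), array([561.5, 162. , 180.5]), array([705., 245.]), array([563.2, 161.2,  20.4]))
(np.int32(37), array([548. , 171.2, 174.4]), array([671., 221.]), array([548.4, 171.4,   4.9]))
wrist tubes
[434.65877001 120.82538302 249.84018238] 0.21691733661406828
key
(np.int32(734), array([434.1, 210.1, 108.4]), array([413., 124.]), array([434. , 210.1,  12.7]))
seated
(np.int32(2401), array([556. , 237.5, 181.3]), array([738.,  48.]), array([557.2, 237.8,  15.6]))
(np.int32(1644), array([561.9, 161.9, 181.3]), array([708., 245.]), array([563.2, 161.4,  15.2]))
```

View pics/c3.png

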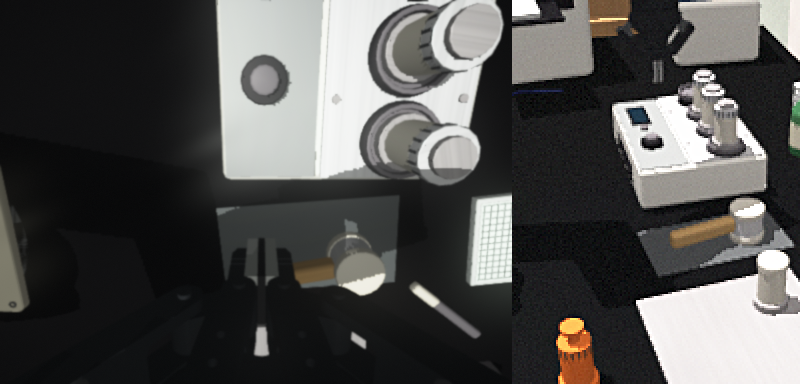

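All three tubes stand upright in seats 2–4, with pestle tops about 181 mm. The mallet stands on its mat at (355,265), and the key at (263,78) maps to (434,210). I'll press it now.

```bash
python3 - <<'E'
import json;json.dump([434.1,120.1,250,92,0],open("cmd.json","w"))
E
python3 plan.py 434 210.1 125 92 0 434 210.1 111 92 0 434 210.1 104 92 0
```

```text
[0.36, 0.012, 0.5, 0.0, 0.0, 0.0] rows 3.7  [434.0, 210.1, 125.0, 92.0, 0.0]
[0.0, 0.0, 0.056, 0.0, 0.0, 0.0] rows 0.3  [434.0, 210.1, 111.0, 92.0, 0.0]
[0.0, 0.0, 0.028, 0.0, 0.0, 0.0] rows 0.2  [434.0, 210.1, 104.0, 92.0, 0.0]
```

>>> carry_out(
  increments=[
    [0.12,0.004,0.1,0,0,0,-1],
    [0.24,0.008,0.2,0,0,0,-1],
    [0.36,0.012,0.3,0,0,0,-1],
    [0.36,0.012,0.4,0,0,0,-1],
    [0.36,0.012,0.5,0,0,0,-1],
    [0.36,0.012,0.5,0,0,0,-1],
    [0.36,0.012,0.5,0,0,0,-1],
    [0.36,0.012,0.5,0,0,0,-1],
  ],
)

```text
clock: 48.3
position: [434.8, 210.5, 125.9]
eef_rot: [2.182, 2.26, 0.002]
force: [0.7, -0.5, 0.9]
gripper_width: -0.1
grasp_force: 0.0
```

>>> carry_out(
  increments=[
    [0,0,0.02,0,0,0,-1],
    [0,0,0.04,0,0,0,-1],
    [0,0,0.056,0,0,0,-1],
    [0,0,0.056,0,0,0,-1],
    [0,0,0.056,0,0,0,-1],
  ],
)

```text
clock: 48.72
position: [434.1, 210.1, 111.1]
eef_rot: [2.182, 2.26, 0.001]
force: [0.3, 0.7, -0.2]
gripper_width: -0.1
grasp_force: 0.0
```

>>> carry_out(
  increments=[
    [0,0,0.01,0,0,0,-1],
    [0,0,0.02,0,0,0,-1],
    [0,0,0.028,0,0,0,-1],
    [0,0,0.028,0,0,0,-1],
    [0,0,0.028,0,0,0,-1],
  ],
)

```text
clock: 49.13
position: [434.5, 210.4, 104.2]
eef_rot: [2.182, 2.26, 0.002]
force: [-0.5, -0.9, 4.9]
gripper_width: 0.2
grasp_force: 2.3
```

Spring force 4.9 N at 4.8 mm; push slightly on to the stop.

>>> carry_out(
  increments=[
    [0,0,0.006,0,0,0,-1],
    [0,0,0.008,0,0,0,-1],
    [0,0,0.008,0,0,0,-1],
    [0,0,0.008,0,0,0,-1],
    [0,0,0.008,0,0,0,-1],
  ],
)

```text
clock: 49.55
position: [434.6, 210.4, 103.7]
eef_rot: [2.181, 2.26, 0.003]
force: [-4.7, -2.7, 24.0]
gripper_width: 0.3
grasp_force: 12.0
```

>>> carry_out(
  increments=[
    [0,0,-0.05,0,0,0,-1],
    [0,0,-0.2,0,0,0,-1],
    [0,0,-0.35,0,0,0,-1],
    [0,0,-0.5,0,0,0,-1],
    [0,0,-0.6,0,0,0,-1],
    [0,0,-0.6,0,0,0,-1],
    [0,0,-0.6,0,0,0,-1],
    [0,0,-0.6,0,0,0,-1],
    [0,0,-0.6,0,0,0,-1],
  ],
)

```text
clock: 50.3
position: [433.0, 209.7, 250.5]
eef_rot: [-2.181, -2.259, 0.003]
force: [-0.3, -0.2, -0.2]
gripper_width: -0.1
grasp_force: 0.0
```

```bash
python3 chk.py c4
```

```text
50.3 [433.03719925 209.74909664 250.49188768]
top tubes
(np.int32(72), array([ 537. , -191.6,   93.7]), array([469., 287.]), array([ 538.4, -191.1,   22. ]))
top mallet
(np.int32(155), array([ 5.548e+02, -2.000e-01,  6.250e+01]), array([386., 283.]), array([556.1,  -0.6,  30. ]))
top seated pestles
(np.int32(85), array([562. , 163.4, 179.5]), array([312., 272.]), array([561.3, 162.3,  21. ]))
(np.int32(80), array([556.6, 313. , 179.7]), array([245., 276.]), array([558.3, 313.8,  20.6]))
side seated
(np.int32(23), array([556.3, 308.7, 180. ]), array([383., 214.]), array([559.3, 311.8,  16.4]))
(np.int32(26), array([557.2, 231.8, 179.9]), array([390., 225.]), array([556.9, 236. ,  14.8]))
(np.int32(32), array([563.5, 157.5, 179.8]), array([401., 237.]), array([564.5, 159.8,  16.4]))
wrist seated
(np.int32(2529), array([556.3, 313.2, 180.6]), array([733.,  87.]), array([557.7, 313.5,  20.5]))
(np.int32(38), array([540.1, 319.5, 174.4]), array([686.,  70.]), array([540.1, 320.1,   4.5]))
(np.int32(1734), array([556. , 238.8, 180.6]), array([690., 272.]), array([557.3, 237.9,  20.6]))
(np.int32(1351), array([561.6, 163.4, 180.4]), array([670., 423.]), array([563.2, 162. ,  20.5]))
wrist tubes
```

```bash
python3 -c "
from cell import r
print(r.finish_job())"
```

```text
the job is handed in; nothing more can be done
None
```

The job is handed in at about 50 s: all three crushing tubes were crushed and pressed home in seats 2–4, the start key was pressed to its stop, and the mallet stands on its mat; no verdict was returned.

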